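Close up the washed yerbera

ROBOT

A 7-joint arm with a two-finger parallel gripper is mounted at the origin on the work surface. World frame = base frame: x ahead of the robot, y to its left, z up, the work surface at z = 0. Lengths are in m, angles in degrees, forces in N, time in s.
With the tool pointing down it reaches from about 0.425 to 0.875 m from the base axis. Payload 4.7 kg.
Tool frame: the origin (TCP) lies at the very end of the fingers, on their centre line; the grasp point (between the pads) lies env.grip_point_offset behind it (env.grip_point_offset is the distance from the TCP to the grasp point, in m); z points along the fingers, y is the direction in which the jaws open and shut (so a half turn about z gives the same grasp; the last joint's range is limited). The gripper opens to 87 mm and grips with 3 to 60 N. Pads are 19 mm wide; open, the fingers measure 117 mm over their backs; the gripper's body (75 mm by 190 mm) begins 51 mm behind the grasp point.
Start: joints at [-71.499, 18.392, -4.016, 83.108, 1.295, 78.541, -3.26], TCP at [0.198, 0.619, 0.223] pointing down, gripper open.
Joint ranges: [-163.93, 163.93], [-17.29, 119.83], [-79.2, 71.16], [3.27, 140.29], [-89.18, 269.18], [5.43, 117.66], [-154.24, 154.24]. Speed limits (degrees/s): [147.25, 147.25, 180, 180, 180, 180, 180].

INTERFACE

Orientations are given as [roll, pitch, yaw] about the fixed x, y, z axes, in that order (R = Rz(yaw) Ry(pitch) Rx(roll)).
In Python, from cell import env gives the robot as it stands.
- The arm moves only by the tool send_rows, never from a script. Its argument "plan" is a list of rows, each a list of 7 numbers: the finger opening in mm, from 0 to 87, then the shift along the tool's x, y, z in mm, then the turn, a rotation vector about the tool's x, y, z in rad. A call has 1 to 12 rows; each row shifts and turns the commanded pose from where the row before left it, along the tool's axes as they then stand; what a row does not reach is not made up. A row lasts 1/10 s, in which the tool goes at most 50 mm and 8.59 degrees, less where a joint would pass 70% of its speed; a pose out of reach is approached as far as the arm can. A call is refused whole if a number of a shift passes 50 or a number of a turn 0.15, either way. A call with a gripper value outside its range is refused whole. The fingers move at their own pace and stop on an object; "grip_force" is the grip in N (left out, the last holds). Time passes only in rows, so rows that do not move let the fingers close. It gives the time, the measured TCP pose, the force and the opening at its end, in the units of the state.
- env.get_obs(): the state, without advancing time (a new reading comes with each control period).
- env.read_camera(name): name is "side" or "top"; returns the picture (420x560x3 uint8, red, green, blue); there is no depth.
- env.get_calibration(name): a dict with "fx", "fy", "cx", "cy" (pixels), "k1" (the pictures are not rectified: a ray, as slopes to the right and down, at radius r is drawn at 1 + k1 r^2 times it, then the intrinsics apply), "extrinsics" (4x4, takes a point from camera to world coordinates). Camera axes: x right, y down, z forward; pixel columns grow to the right and rows downward; lengths in m; the calibration is good to about 2 mm. A picture is of the moment at which its call begins. get_calibration takes no time and is no camera call.
- env.sign_off(): hands the job in, once; it reports no verdict.
Trained networks look in the newest picture that a camera, given by its name, has taken for a name from the list of things; names that differ only in an ending like _2 or _b are one class to them, and where a whole thing is asked for, a point or a joint stands for the part that bears it (a point fixed in the world has none). Each returns a list of dicts, best first, with "confidence" (0 to 1); they miss things now and then, are a little off and sometimes report something else, mostly with a low value. They report only what shows in the picture. A call takes as long as a camera call. They do not tell look-alikes from the thing itself.
- env.regions_of(camera, query): "region" (420x560 bool, what is visible of it) and "rect" ([left, top, right, bottom] in pixels, round what is visible of it).
The state is a dict: "time_s": time; "qpos": joint angles; "joint_velocities": joint speeds; "effort": joint torques, N m; "tool_pos": TCP position; "tool_rot": TCP orientation; "force": force on the tool from outside, world axes, zero at the start; "wrist_torque": the same for the moment, N m; "grip_width": finger opening in m.
Only numpy, scipy, OpenCV 4.12 (cv2) and the standard library are available. Lean on these libraries where they do the work, as an engineer would, in place of code of your own. Each camera call takes 0.05 s, during which the arm holds its last target. There are 200 camera calls.

TASK

The yerbera has been washed and its flat lids are lying on the steel shelf. Draw its sliding latch fully back, slide each lid that is there over the shelf until its tab sticks out past the far edge and pick it up by the tab only there (prising a lid up off the open shelf chips its thin rim), lay each one flat in a compartment of its own with the tab out through the front notch, and then push the latch fully home over them. Leave the cup and the tins where they are.

Things in the scene. Friction and masses are not known exactly. Their poses are not given: they have to be found in the camera images.
- edge (a point): a point on the top far edge of the stainless steel shelf (the work surface, z = 0). The edge is straight, parallel to y, and runs along the whole shelf; beyond it (greater x) is free air; the board is 30 mm thick
- yerbera: white plastic yerbera, an open caddy of three compartments side by side, 76 mm apart along y, fixed on the shelf; x from -115 to +65 mm, 232 mm wide (y), 74 mm high without the latch. Origin: on the shelf, under the middle of the middle lid pocket; x points to the front with the three tab notches (away from the robot), -x to the latch deck, z up
- latch (a joint): sliding latch, m: 0 pushed fully home (towards the yerbera's +x; its bar covers the rear 16 mm of all three pockets), 0.036 drawn fully back to its stop (towards -x; pockets free). About 2 N of friction, stays where left. Bar 30 by 218 mm, 6 mm thick, underside 75 mm above the shelf: it passes over a seated lid, not over one lying on a rim
- latch_grip (a point): middle of the top of the latch's upright grip, 109 mm above the shelf: a block 16 mm (x) by 34 mm (y) standing 29 mm above the bar, in the middle of the bar; moves with the latch; axes as the yerbera's
- lid1: flat white plastic lid, loose, 3 mm thick, about 35 g; may be absent (None). Body 110 mm (x) by 62 mm (y); from the middle of its +x end a tab 24 mm wide sticks out 55 mm. Origin: centre of the body's underside; x towards the tab, z up. Starts flat on the shelf, tab roughly towards the far edge. Slides on the steel (friction about 0.45)
- tab1 (a point): middle of the outer end of lid1's tab, 110 mm from its origin along x, at half thickness
- seat1 (a point): the compartment at the -y side: middle of its lid pocket at seat height, where a seated lid's origin lies; axes as the yerbera's. Pocket 118 mm (x) by 72 mm (y); ledges 68 mm above the shelf, rim 6 mm above the ledges all round but for a 40 mm wide notch in the middle of the front (+x) side, for the tab
- lid2: another lid like lid1, interchangeable with it; may be absent (None). A lid's centre of mass lies 13 mm from its origin towards the tab; pulled by a point ahead of that it follows straight, pushed from behind it slews
- tab2 (a point): middle of the outer end of lid2's tab, 110 mm from its origin along x, at half thickness
- seat2 (a point): the same for the middle compartment
- lid3: another lid like lid1, interchangeable with it; may be absent (None). A lid's centre of mass lies 13 mm from its origin towards the tab; pulled by a point ahead of that it follows straight, pushed from behind it slews
- tab3 (a point): middle of the outer end of lid3's tab, 110 mm from its origin along x, at half thickness
- seat3 (a point): the same for the other outer (+y) compartment
- mate_cup: bystander: red enamel mate cup, 84 mm across, 85 mm high; origin at the centre of its underside
- tin1: bystander: lower aluminium round tin, 116 mm across, 62 mm high; origin at the centre of its underside
- tin2: bystander: upper tin with its cover, stacked on the lower one, 120 mm across, the stack is 143 mm high; origin at the centre of its underside
Mind the look-alikes: they are no part of the job. What is shaped like the lid2 but blue is not meant.

How it is judged:
By the outcome, as a careful person would: the job done as asked, in the order asked, and still so for the second after the job is handed in, with the robot touching nothing.
Of lid1, lid2, lid3 only 2 to 3 are there at a start; the rules pass over those that are not, and their reading is None.
At some moment in a run one of lid1, lid2, lid3 may be knocked a few centimetres aside while the robot is not near it.
It also fails if it takes over 210 s, if anything falls off the work surface, if the arm or the gripper's body presses on something with over 40 N, if the wrist force passes 120 N, or if a joint passes its speed limit or range.

## Working session

There is one attempt and no reset: what is moved stays moved. The work goes in short steps, Python scripts to look and compute and a tool call to move; the robot and the scene stay as the last step left them, time stands still between calls to the robot, and variables do not carry over. Pictures are saved under pics/ and viewed, about 12 in all and at most 16, crops included, and the job is handed in when it is done.

Besides the shell and the picture viewer there is one more tool, called after "Emit:" in YAML: its name, and indented under it one key for each argument. send_rows: Moves the arm, as the interface text tells. Its arguments: {"type":"object","properties":{"plan":{"type":"array"},"grip_force":{"type":"number"}},"required":["plan"]}

```bash
ls; mkdir -p pics; python3 - <<'E'
from cell import env
import cv2,numpy as np
np.set_printoptions(precision=4,suppress=True)
o=env.get_obs();print(o,env.grip_point_offset)
for n in("top","side"):
    cv2.imwrite(f"pics/{n}0.png",env.read_camera(n)[:,:,::-1]);print(n,env.get_calibration(n))
E
```

```text
pics
{'time_s': 0.0, 'qpos': array([-71.4967,  18.438 ,  -4.0149,  83.1742,   1.2949,  78.5387,
        -3.2615]), 'joint_velocities': array([-0.0028,  0.0046,  0.0376, -0.086 ,  0.0775, -0.1316,  0.0639]), 'effort': array([ -0.0002, -49.1287,  -0.404 , -31.2535,  -0.0639,   0.0436,
         0.0002]), 'tool_pos': array([0.1975, 0.6187, 0.2215]), 'tool_rot': array([-179.8944,    0.0058,  162.3043]), 'force': array([-0.3185,  0.2492,  0.2934]), 'wrist_torque': array([-0.0356, -0.0458, -0.0173]), 'grip_width': 0.08659415760584234} 0.0187
top {'fx': 460.3894648727101, 'fy': 460.3894648727101, 'cx': 279.6340919845241, 'cy': 208.82951076720025, 'k1': 0.03392777576167752, 'extrinsics': array([[-0.0128, -0.9985,  0.0531,  0.3104],
       [-0.9998,  0.0121, -0.0125,  0.0096],
       [ 0.0119, -0.0532, -0.9985,  1.6693],
       [ 0.    ,  0.    ,  0.    ,  1.    ]])}
side {'fx': 412.9744323445056, 'fy': 412.9744323445056, 'cx': 277.5484872249515, 'cy': 215.5767233530524, 'k1': -0.011454670950184128, 'extrinsics': array([[ 0.7475, -0.5216,  0.4113, -0.2276],
       [-0.6642, -0.5901,  0.4589, -0.679 ],
       [ 0.0034, -0.6163, -0.7875,  1.2516],
       [ 0.    ,  0.    ,  0.    ,  1.    ]])}
```

View pics/top0.png

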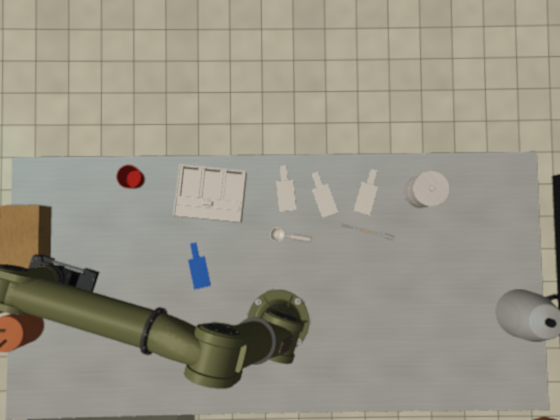

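View pics/side0.png

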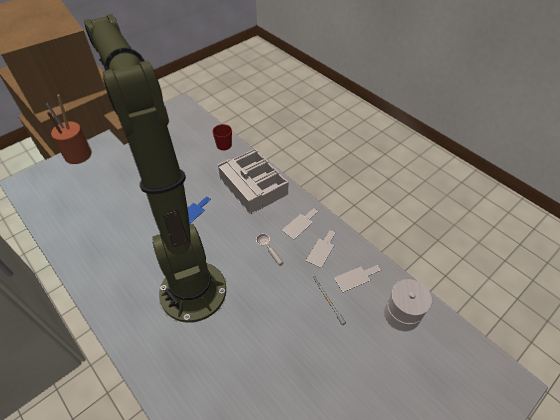

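The top view shows three white lids at about (286,188), (325,195) and (366,193). The blue look-alike is at (199,267), which is not meant. The caddy is at (210,193), the cup at (130,177) and the tins at (430,188). The shelf's far edge lies at about row 155. Next I'll get regions and fit poses.

```bash
cat > h.py <<'E'
from cell import env
import cv2,numpy as np
from scipy.optimize import minimize
from scipy.spatial.transform import Rotation as Ro
np.set_printoptions(precision=4,suppress=True)
C={n:env.get_calibration(n) for n in("top","side")}
def proj(n,P):
    c=C[n];T=np.linalg.inv(c["extrinsics"]);p=np.asarray(P,float)@T[:3,:3].T+T[:3,3]
    s=p[:,:2]/p[:,2:];s=s*(1+c["k1"]*(s**2).sum(1,keepdims=True))
    return s*[c["fx"],c["fy"]]+[c["cx"],c["cy"]]
def unproj(n,uv,z):
    c=C[n];d=(np.atleast_2d(uv)-[c["cx"],c["cy"]])/[c["fx"],c["fy"]];s=d.copy()
    for _ in range(5): s=d/(1+c["k1"]*(s**2).sum(1,keepdims=True))
    E=c["extrinsics"];r=np.c_[s,np.ones(len(s))]@E[:3,:3].T
    return E[:3,3]+r*((z-E[2,3])/r[:,2:])
LID=np.array([[-55,-31],[55,-31],[55,-12],[110,-12],[110,12],[55,12],[55,31],[-55,31]])/1000
def place(L,p,z):
    c,s=np.cos(p[2]),np.sin(p[2]);return np.c_[L@np.array([[c,s],[-s,c]])+p[:2],np.full(len(L),z)]
def render(polys,box,k=8):
    x0,y0,x1,y1=box;m=np.zeros(((y1-y0)*k,(x1-x0)*k),np.uint8)
    for q in polys: cv2.fillPoly(m,[np.round(((q+.5-[x0,y0])*k-.5)*16).astype(np.int32)],255,shift=4)
    return cv2.resize(m,(x1-x0,y1-y0),interpolation=cv2.INTER_AREA)/255.
def fit(imgs,p0,shape,pad=8):
    """shape(n,p)->list of pixel polys ; SSD fit"""
    B={n:(np.floor(np.vstack(shape(n,p0)).min(0)).astype(int)-pad,np.ceil(np.vstack(shape(n,p0)).max(0)).astype(int)+pad) for n in imgs}
    def cost(p):
        t=0
        for n,im in imgs.items():
            a,b=B[n];g=im[a[1]:b[1],a[0]:b[0]].astype(float).ravel()
            r=render(shape(n,p),(*a,*b)).ravel();A=np.c_[r,np.ones_like(r)]
            t+=((g-A@np.linalg.lstsq(A,g,rcond=None)[0])**2).mean()/(g.var()+1e-9)
        return t
    s=np.array([[0,0,0],[.01,0,0],[0,.01,0],[0,0,.1]])
    r=minimize(cost,p0,method="Nelder-Mead",options=dict(initial_simplex=np.array(p0)+s,xatol=1e-4,fatol=1e-6))
    return r.x,r.fun
def lidshape(z=.003): return lambda n,p:[proj(n,place(LID,p,z))]
BOX=np.array([[-115,-116],[65,-116],[65,116],[-115,116]])/1000
def boxshape(n,p): return [cv2.convexHull(proj(n,np.r_[place(BOX,p,0),place(BOX,p,.074)]).astype(np.float32))[:,0]]
def gray(im): return im.astype(float).mean(2)
E
python3 - <<'E'
from h import *
ims={n:env.read_camera(n) for n in C}
for q in("lid1","yerbera","latch","edge","mate_cup","tin2"):
  for n in C:
    try:
      for d in env.regions_of(n,q):
        m=d["region"];ys,xs=np.nonzero(m);print(q,n,round(d["confidence"],2),d["rect"],m.sum(),unproj(n,[[xs.mean(),ys.mean()]],.003)[0][:2])
        if q=="yerbera" and d["confidence"]>.5: np.save(f"y_{n}.npy",m)
    except Exception as e: print(q,e)
for u in((286,188),(325,195),(366,193)):
  x,y=unproj("top",[u],.003)[0][:2]
  for use in(["top"],["side"],["top","side"]):
    p,c=fit({n:gray(ims[n]) for n in use},[x,y,0.],lidshape());print(use,p[:2],np.degrees(p[2]),c)
p,c=fit({n:np.load(f"y_{n}.npy")*1. for n in C},[*unproj("top",[(210,193)],.05)[0][:2],0.],boxshape);print("box",p,np.degrees(p[2]),c)
for n in C:
  p2,c=fit({n:np.load(f"y_{n}.npy")*1.},p,boxshape);print("box",n,p2,c)
g=gray(ims["top"])[:,300];print(g[148:165]); 
big=cv2.resize(ims["top"][150:235,160:400,::-1],None,fx=3.3,fy=3.3,interpolation=cv2.INTER_CUBIC);cv2.imwrite("pics/c1.png",big)
E
```

```text
lid1 top 0.97 [186.3, 244.6, 208.7, 290.2] 595 [0.1911 0.284 ]
lid1 top 0.8 [350.1, 169.4, 378.1, 212.4] 626 [ 0.4452 -0.3252]
lid1 top 0.8 [314.1, 170.5, 339.0, 216.1] 615 [ 0.4428 -0.1701]
lid1 top 0.63 [278.1, 164.9, 296.2, 212.1] 605 [ 0.4641 -0.0319]
lid1 side 0.97 [283.2, 210.1, 316.0, 237.6] 475 [ 0.4585 -0.0355]
lid1 side 0.9 [332.7, 262.3, 378.6, 292.7] 633 [ 0.447  -0.3295]
lid1 side 0.74 [184.6, 198.2, 207.5, 222.4] 263 [0.2083 0.2819]
lid1 side 0.61 [306.4, 229.4, 334.2, 268.7] 552 [ 0.4382 -0.1737]
yerbera top 0.64 [167.5, 165.2, 244.8, 222.2] 3636 [0.4597 0.24  ]
yerbera side 0.83 [216.3, 147.1, 289.6, 213.1] 2715 [0.4701 0.2545]
latch top 0.64 [182.4, 195.1, 240.0, 208.8] 547 [0.4247 0.247 ]
latch side 0.92 [231.5, 161.2, 262.6, 192.5] 297 [0.4578 0.2837]
edge it knows: latch, latch_grip, lid, mate_cup, seat, tab, tin, yerbera
edge it knows: latch, latch_grip, lid, mate_cup, seat, tab, tin, yerbera
mate_cup top 0.8 [115.8, 162.7, 146.1, 185.7] 604 [0.521  0.5277]
mate_cup side 0.65 [215.1, 122.3, 230.6, 149.9] 371 [0.5415 0.5557]
mate_cup side 0.27 [306.7, 231.1, 334.9
[... 538 characters left out ...]
12 0.04666730519643145
['side'] [ 0.4275 -0.1756] 19.630005228324848 0.3855742269371167
['top', 'side'] [ 0.4281 -0.1754] 19.97584981773591 0.44196199620551047
['top'] [ 0.4344 -0.3229] -17.21058035196497 0.042398726707214236
['side'] [ 0.4339 -0.324 ] -17.338097264004006 0.27690581897493916
['top', 'side'] [ 0.434 -0.324] -16.91236803335922 0.33367859157913654
box [ 0.479   0.23   -0.1279] -7.327093061413164 0.08843798521385235
box top [ 0.4798  0.2301 -0.1175] 0.036065319238889365
box side [ 0.4774  0.2294 -0.1384] 0.038180094866140296
[158.6667 158.3333 159.     159.3333 159.6667 156.     146.     148.6667
 154.3333 153.3333 152.3333 152.6667 153.     152.3333 151.6667 152.6667
 152.3333]
```

View pics/c1.png

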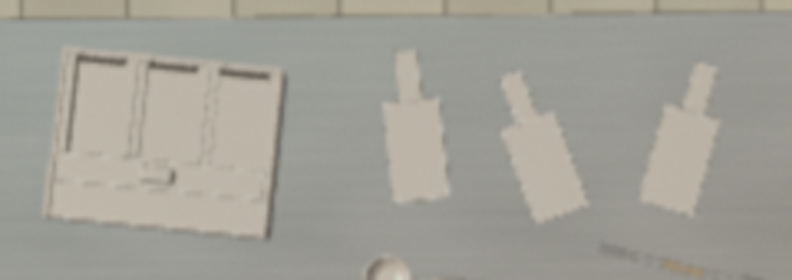

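```bash
cat >> h.py <<'E'
RES={}
def overlay(im,n,polys,crop,name,k):
    x0,y0,x1,y1=crop;b=cv2.resize(im[y0:y1,x0:x1,::-1],None,fx=k,fy=k,interpolation=cv2.INTER_CUBIC)
    for q,col in polys:
        cv2.polylines(b,[np.round((proj(n,q)+.5-[x0,y0])*k).astype(np.int32)],True,col,1)
    cv2.imwrite(f"pics/{name}.png",b)
def rect(x0,x1,y0,y1): return np.array([[x0,y0],[x1,y0],[x1,y1],[x0,y1]])/1000
E
python3 - <<'E'
from h import *
ims={n:env.read_camera(n) for n in C}
G={n:gray(ims[n]) for n in C}
p,c=fit(G,[.479,.23,-.128],boxshape,5);print("both",p,np.degrees(p[2]),c)
for n in C:
  q,c=fit({n:G[n]},p,boxshape,5);print(n,q,np.degrees(q[2]),c)
# edge in top: strongest vertical gradient, subpixel
pts=[]
g=cv2.GaussianBlur(G["top"],(0,0),.8)
for u in (60,90,255,265,310,345,395,470,500):
  d=np.abs(np.diff(ims["top"].astype(float)[:,u]@[1,0,-1.]));k=148+d[148:162].argmax()
  w=d[k-2:k+3];v=(w*np.arange(k-2,k+3)).sum()/w.sum()+.5;pts.append(unproj("top",[[u,v]],0)[0][:2])
print("edge",np.array(pts))
def mk(n):
  L=[(place(rect(-59,59,y-36,y+36),p,.074),(0,0,255)) for y in(-76,0,76)]
  L+=[(place(rect(-115,65,-116,116),p,.074),(0,255,0)),(place(rect(-73,-43,-109,109),p,.081),(255,0,0)),(place(rect(-66,-50,-17,17),p,.109),(255,0,255))]
  return L
overlay(ims["top"],"top",mk("top"),(165,155,255,230),"yt",4.4)
overlay(ims["side"],"side",mk("side"),(210,140,295,220),"ys",4.4)
a=cv2.imread("pics/yt.png");b=cv2.imread("pics/ys.png");h=max(a.shape[0],b.shape[0])
f=lambda z:cv2.copyMakeBorder(z,0,h-z.shape[0],0,0,0);cv2.imwrite("pics/yy.png",np.hstack([f(a),f(b)]))
E
```

```text
both [ 0.4825  0.2369 -0.1102] -6.3156708722557475 1.4724405412830999
top [ 0.483   0.237  -0.1152] -6.601419143209804 0.5368952031997247
side [ 0.4689  0.2105 -0.0829] -4.749152065451855 0.9070942952585506
edge [[ 0.599   0.7777]
 [ 0.5989  0.6714]
 [ 0.5983  0.076 ]
 [ 0.5989  0.0395]
 [ 0.5977 -0.1249]
 [ 0.5985 -0.253 ]
 [ 0.5988 -0.4358]
 [ 0.5987 -0.709 ]
 [ 0.5977 -0.8176]]
```

View pics/yy.png

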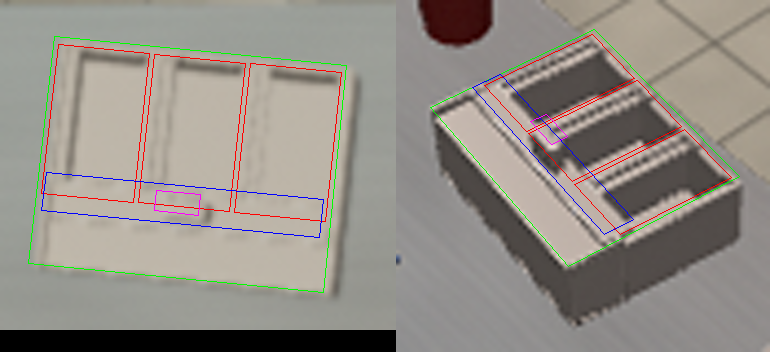

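```bash
python3 - <<'E'
from h import *
o=[]
for n,(x0,y0,x1,y1),k in(("top",(165,158,250,228),4.65),("side",(212,143,294,218),4.85)):
  im=env.read_camera(n)[y0:y1,x0:x1,::-1]
  lab=cv2.cvtColor(im,cv2.COLOR_BGR2LAB);lab[...,0]=cv2.createCLAHE(3,(3,3)).apply(lab[...,0])
  o.append(cv2.resize(cv2.cvtColor(lab,cv2.COLOR_LAB2BGR),None,fx=k,fy=k,interpolation=cv2.INTER_LANCZOS4))
h=max(a.shape[0] for a in o)
cv2.imwrite("pics/raw.png",np.hstack([cv2.copyMakeBorder(z,0,h-z.shape[0],0,0,0) for z in o])); print([a.shape for a in o])
E
```

```text
[(326, 395, 3), (364, 398, 3)]
```

View pics/raw.png

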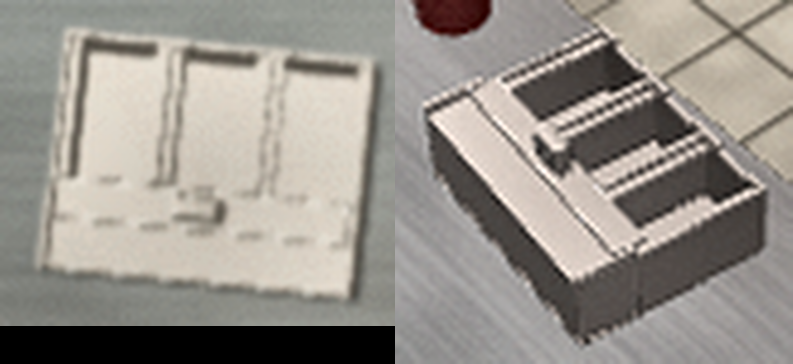

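```bash
python3 - <<'E'
from h import *
from scipy.optimize import least_squares
t=np.array([(68,30),(375,58),(42,268),(352,298)])/4.65+[165,158]-.5
s=np.array([(210,35),(370,185),(30,105),(183,280)])/4.85+[212,143]-.5
cor=np.array([[65,116],[65,-116],[-115,116],[-115,-116]])/1000
for use in("t","s","ts"):
  f=lambda p:np.concatenate([(proj(n,place(cor,p,.074))-q).ravel() for n,q,k in(("top",t,"t"),("side",s,"s")) if k in use])
  r=least_squares(f,[.48,.23,-.12]);print(use,r.x,np.degrees(r.x[2]),np.abs(r.fun).max());p=r.x
loc=lambda n,q,z:(lambda d:np.c_[np.cos(p[2])*d[:,0]+np.sin(p[2])*d[:,1],-np.sin(p[2])*d[:,0]+np.cos(p[2])*d[:,1]])(unproj(n,q,z)[:,:2]-p[:2])
T=lambda a:np.array(a)/4.65+[165,158]-.5
S=lambda a:(np.array(a)-[395,0])/4.85+[212,143]-.5
print("bar front top",loc("top",T([(110,180),(240,193),(325,205)]),.081));print("bar rear top",loc("top",T([(65,215),(130,222),(295,240)]),.081))
print("side rear",loc("side",S([(470,92),(630,248)]),.081));print("side front",loc("side",S([(505,80),(660,225)]),.081))
print("grip top/ side",loc("top",T([(200,210)]),.109),loc("side",S([(550,135)]),.109))
E
```

```text
t [ 0.4794  0.2291 -0.106 ] -6.075534703687365 0.2955312607678309
s [ 0.4797  0.2306 -0.1116] -6.395907082534011 2.453271892992774
ts [ 0.4794  0.2296 -0.1082] -6.197950604390079 2.2841124358840545
bar front top [[-0.045   0.0703]
 [-0.0454 -0.0263]
 [-0.0482 -0.0898]]
bar rear top [[-0.0741  0.1006]
 [-0.0746  0.0524]
 [-0.0762 -0.0703]]
side rear [[-0.0764  0.1061]
 [-0.0638 -0.1121]]
side front [[-0.0454  0.1014]
 [-0.0314 -0.1059]]
grip top/ side [[-0.0623 -0.0023]] [[-0.0623  0.0021]]
```

```bash
cat >> h.py <<'E'
Y=np.array([.4794,.2295,np.radians(-6.6)])
def loc2w(x,y): return place(np.array([[x,y]])/1000,Y,0)[0,:2]
def go(x,y,z,yaw):
    """print turn about tool z (rad) to reach yaw, then shifts in mm along tool axes after it"""
    o=env.get_obs();R=Ro.from_euler("xyz",o["tool_rot"],degrees=True)
    T=Ro.from_euler("xyz",[180,0,yaw],degrees=True);rv=(R.inv()*T).as_rotvec()
    d=T.inv().apply(np.array([x,y,z])-o["tool_pos"])*1000
    print("turn",rv.round(4),"shift",d.round(1),"| at",o["tool_pos"],o["tool_rot"].round(2),"F",o["force"].round(1),"w",round(o["grip_width"]*1e3,1),"t",round(o["time_s"],1))
E
python3 -c "
from h import *
x,y=loc2w(-61,0);print(x,y);go(x,y,.15,173.4)"
```

```text
0.41880426129837584 0.23651116618006487
turn [ 0.0002  0.0001 -0.1936] shift [-263.7 -354.8   72.6] | at [0.1976 0.6193 0.2226] [179.99   0.   162.31] F [-0.3  0.4 -0.1] w 87.2 t 0.9
```

Emit:
send_rows:
  plan:
    - [60,0,0,0,0,0,-0.097]
    - [60,0,0,0,0,0,-0.097]
    - [60,-26.4,-35.5,0,0,0,0]
    - [60,-26.4,-35.5,0,0,0,0]
    - [60,-26.4,-35.5,0,0,0,0]
    - [60,-26.4,-35.5,0,0,0,0]
    - [60,-26.4,-35.5,0,0,0,0]
    - [60,-26.4,-35.5,0,0,0,0]
    - [60,-26.4,-35.5,0,0,0,0]
    - [60,-26.4,-35.5,0,0,0,0]
    - [60,-26.4,-35.5,0,0,0,0]
    - [60,-26.4,-35.5,0,0,0,0]
  grip_force: 20

```text
time_s: 2.1
tool_pos: [0.4199, 0.2347, 0.2229]
tool_rot: [179.9, 0.0, 173.4]
force: [1.2, 0.7, 0.3]
grip_width: 0.0601
```

Emit:
send_rows:
  plan:
    - [60,0,0,30,0,0,0]
    - [60,0,0,30,0,0,0]
    - [60,0,0,0,0,0,0]
    - [60,0,0,0,0,0,0]

```text
time_s: 2.5
tool_pos: [0.4191, 0.2365, 0.163]
tool_rot: [-180.0, -0.0, 173.4]
force: [-0.3, -0.1, -0.0]
grip_width: 0.0599
```

```bash
python3 -c "
from h import *
x,y=loc2w(-61,0);go(x,y,.088,173.4)
a=env.read_camera('side')[120:240,190:310,::-1];b=env.read_camera('top')[140:240,150:270,::-1]
cv2.imwrite('pics/l1.png',np.hstack([cv2.resize(a,(396,396),interpolation=2),cv2.resize(b,(400,396),interpolation=2)]))"
```

```text
turn [-0.0003 -0.0003  0.0007] shift [ 0.3  0.  75. ] | at [0.4191 0.2365 0.163 ] [-179.98   -0.01  173.44] F [-0.3 -0.1 -0. ] w 59.9 t 2.5
```

View pics/l1.png

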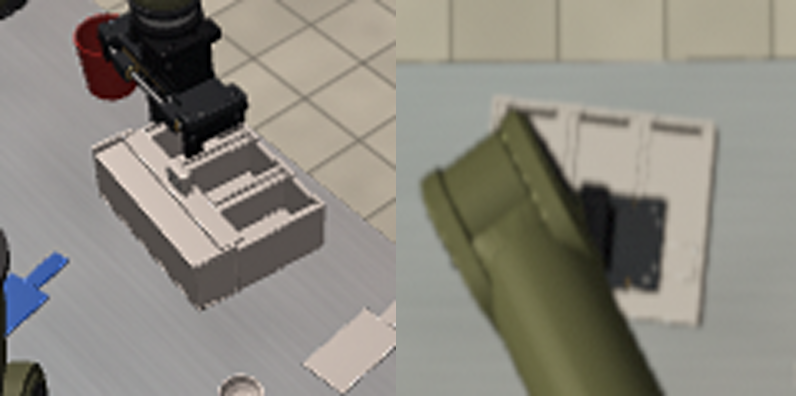

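The side view shows the open jaws straddling the space directly above the latch grip (about (180,178) in the crop). I'll go down and grip.

Emit:
send_rows:
  plan:
    - [60,0,0,20,0,0,0]
    - [60,0,0,20,0,0,0]
    - [60,0,0,15,0,0,0]
    - [60,0,0,10,0,0,0]
    - [60,0,0,8,0,0,0]
    - [60,0,0,0,0,0,0]
    - [0,0,0,0,0,0,0]
    - [0,0,0,0,0,0,0]
    - [0,0,0,0,0,0,0]
    - [0,0,0,0,0,0,0]
    - [0,0,0,0,0,0,0]
    - [0,0,0,0,0,0,0]

```text
time_s: 3.8
tool_pos: [0.4194, 0.2366, 0.0899]
tool_rot: [180.0, 0.0, 173.4]
force: [-0.6, -0.4, 1.2]
grip_width: 0.0335
```

Emit:
send_rows:
  plan:
    - [0,4,0,0,0,0,0]
    - [0,4,0,0,0,0,0]
    - [0,4,0,0,0,0,0]
    - [0,4,0,0,0,0,0]
    - [0,4,0,0,0,0,0]
    - [0,4,0,0,0,0,0]
    - [0,4,0,0,0,0,0]
    - [0,2,0,0,0,0,0]
    - [0,0,0,0,0,0,0]

```text
time_s: 4.7
tool_pos: [0.3889, 0.24, 0.0899]
tool_rot: [180.0, -0.0, 173.4]
force: [-0.3, -0.5, 5.1]
grip_width: 0.0338
```

Emit:
send_rows:
  plan:
    - [0,2,0,0,0,0,0]
    - [0,2,0,0,0,0,0]
    - [0,2,0,0,0,0,0]
    - [0,0,0,0,0,0,0]

```text
time_s: 5.1
tool_pos: [0.3865, 0.2403, 0.0899]
tool_rot: [179.9, 0.4, 173.4]
force: [9.9, -0.8, -0.5]
grip_width: 0.0336
```

Emit:
send_rows:
  plan:
    - [0,2,0,0,0,0,0]
    - [0,2,0,0,0,0,0]
    - [0,0,0,0,0,0,0]

```text
time_s: 5.4
tool_pos: [0.3862, 0.2403, 0.09]
tool_rot: [179.8, 0.7, 173.3]
force: [19.2, 0.2, -8.9]
grip_width: 0.0342
```

Emit:
send_rows:
  plan:
    - [0,-5,0,0,0,0,0]
    - [60,0,0,0,0,0,0]
    - [60,0,0,0,0,0,0]
    - [60,0,0,0,0,0,0]
    - [60,0,0,0,0,0,0]
    - [60,0,0,-20,0,0,0]
    - [60,0,0,-40,0,0,0]
    - [60,0,0,-40,0,0,0]
    - [20,0,0,0,0,0,0]

```text
time_s: 6.3
tool_pos: [0.3869, 0.2425, 0.1949]
tool_rot: [179.6, 0.4, 173.4]
force: [0.3, 0.1, 0.6]
grip_width: 0.057
```

```bash
cat >> h.py <<'E'
def lids(guess,use=("top","side"),z=.003):
    ims={n:gray(env.read_camera(n)) for n in use};out=[]
    for g in guess:
        p,c=fit(ims,g,lidshape(z));print("lid",p[:2],np.degrees(p[2]).round(1),round(c,3));out.append(p)
    return out
G0=[[.448,-.034,.098],[.428,-.175,.345],[.434,-.324,-.297]]
E
python3 - <<'E'
from h import *
L=lids(G0)
lids(L,["top"]);lids(L,["side"])
p=L[0];q=place(np.array([[.03,0]]),p,0)[0];print(q);go(q[0],q[1],.04,180+np.degrees(p[2]))
E
```

```text
lid [ 0.4479 -0.034 ] 5.6 0.467
lid [ 0.428  -0.1752] 19.6 0.504
lid [ 0.434  -0.3239] -17.2 0.352
lid [ 0.4485 -0.033 ] 5.7 0.06
lid [ 0.4285 -0.1745] 19.6 0.066
lid [ 0.4346 -0.3229] -17.1 0.047
lid [ 0.4478 -0.0347] 5.5 0.392
lid [ 0.4278 -0.1758] 19.6 0.429
lid [ 0.434  -0.3243] -17.3 0.289
[ 0.4778 -0.031   0.    ]
turn [-0.0013 -0.0018 -0.2122] shift [ -67.4 -278.8  148.3] | at [0.3835 0.2399 0.1883] [-179.92   -0.09  173.43] F [-0.3 -0.1 -0.9] w 43.6 t 6.5
```

Emit:
send_rows:
  plan:
    - [20,0,0,0,0,0,-0.106]
    - [20,0,0,0,0,0,-0.106]
    - [20,-9.6,-39.8,0,0,0,0]
    - [20,-9.6,-39.8,0,0,0,0]
    - [20,-9.6,-39.8,0,0,0,0]
    - [20,-9.6,-39.8,0,0,0,0]
    - [20,-9.6,-39.8,0,0,0,0]
    - [20,-9.6,-39.8,0,0,0,0]
    - [20,-9.8,-40,0,0,0,0]
    - [20,0,0,40,0,0,0]
    - [20,0,0,40,0,0,0]
    - [20,0,0,40,0,0,0]

```text
time_s: 7.7
tool_pos: [0.4773, -0.031, 0.067]
tool_rot: [180.0, -0.1, -174.5]
force: [0.1, -0.3, -0.6]
grip_width: 0.0199
```

Emit:
send_rows:
  plan:
    - [20,0,0,28,0,0,0]
    - [20,0,0,20,0,0,0]
    - [20,0,0,8,0,0,0]
    - [20,0,0,4,0,0,0]
    - [20,0,0,0,0,0,0]
    - [20,0,0,0,0,0,0]

```text
time_s: 8.3
tool_pos: [0.4793, -0.0305, 0.0104]
tool_rot: [180.0, 0.1, -174.4]
force: [0.8, -0.4, -0.1]
grip_width: 0.0203
```

```bash
python3 -c "
from h import *
go(.4778,-.031,.004,185.6)"
```

```text
turn [ 0.0002  0.0016 -0.0006] shift [ 1.6 -0.4  6.4] | at [ 0.4793 -0.0305  0.0104] [ 179.99    0.09 -174.43] F [ 0.8 -0.4 -0.1] w 20.3 t 8.3
```

Emit:
send_rows:
  plan:
    - [20,0,0,3,0,0,0]
    - [20,0,0,3,0,0,0]
    - [20,0,0,0,0,0,0]
    - [20,0,0,0,0,0,0]

```text
time_s: 8.7
tool_pos: [0.4786, -0.0305, 0.0036]
tool_rot: [180.0, 0.0, -174.4]
force: [-0.5, 0.6, -0.5]
grip_width: 0.02
```

Emit:
send_rows:
  plan:
    - [20,0,0,1,0,0,0]
    - [20,0,0,1,0,0,0]
    - [20,0,0,0,0,0,0]
    - [20,0,0,0,0,0,0]

```text
time_s: 9.1
tool_pos: [0.4788, -0.0305, 0.0034]
tool_rot: [179.9, -0.0, -174.4]
force: [-6.0, 0.0, 17.5]
grip_width: 0.0202
```

Emit:
send_rows:
  plan:
    - [20,0,0,-0.5,0,0,0]
    - [20,-5,0,0,0,0,0]
    - [20,-5,0,0,0,0,0]
    - [20,-5,0,0,0,0,0]
    - [20,-5,0,0,0,0,0]
    - [20,0,0,0,0,0,0]

```text
time_s: 9.7
tool_pos: [0.4996, -0.0287, 0.0034]
tool_rot: [180.0, 0.1, -174.4]
force: [-2.7, -0.1, 10.6]
grip_width: 0.0201
```

```bash
python3 -c "
from h import *
go(.565,-.031,.004,185.6)
lids([[.467,-.032,.098]],['side'])"
```

```text
turn [ 0.0003  0.0012 -0.0006] shift [-64.9  -8.6  -0.6] | at [ 0.4996 -0.0287  0.0034] [ 179.98    0.07 -174.44] F [-2.7 -0.1 10.6] w 20.1 t 9.7
lid [ 0.4317 -0.0539] 49.0 0.857
```

Emit:
send_rows:
  plan:
    - [20,-5.5,0,0,0,0,0]
    - [20,-5.5,0,0,0,0,0]
    - [20,-5.5,0,0,0,0,0]
    - [20,-5.5,0,0,0,0,0]
    - [20,-5.5,0,0,0,0,0]
    - [20,-5.5,0,0,0,0,0]
    - [20,-5.5,0,0,0,0,0]
    - [20,-5.5,0,0,0,0,0]
    - [20,-5.5,0,0,0,0,0]
    - [20,-5.5,0,0,0,0,0]
    - [20,-5.5,0,0,0,0,0]
    - [20,-4.5,0,0,0,0,0]

```text
time_s: 10.95
tool_pos: [0.5634, -0.0226, 0.0034]
tool_rot: [180.0, -0.0, -174.4]
force: [-5.4, -0.7, 11.5]
grip_width: 0.0199
```

Emit:
send_rows:
  plan:
    - [20,0,0,0,0,0,0]
    - [20,0,0,-20,0,0,0]
    - [20,0,0,-40,0,0,0]
    - [20,0,0,-40,0,0,0]
    - [20,50,0,0,0,0,0]
    - [20,50,0,0,0,0,0]
    - [20,0,0,-30,0,0,0]
    - [20,0,0,0,0,0,0]

```text
time_s: 11.75
tool_pos: [0.4624, -0.0319, 0.1331]
tool_rot: [179.8, 0.1, -174.4]
force: [1.4, -0.2, 0.8]
grip_width: 0.0199
```

```bash
python3 - <<'E'
from h import *
lids([[.535,-.024,.098]],['side']);L=lids([[.535,-.024,.098]],['top'])
lids(G0[1:],['side']);print(env.get_obs()["tool_pos"])
a=env.read_camera('side')[150:330,200:420,::-1];b=env.read_camera('top')[130:250,240:400,::-1]
cv2.imwrite('pics/s1.png',np.hstack([cv2.resize(a,(396,324),interpolation=2),cv2.resize(b,(400,324),interpolation=2)]))
E
```

```text
lid [ 0.5342 -0.0359] -15.2 0.862
lid [ 0.4949 -0.0512] 31.0 0.694
lid [ 0.4276 -0.1756] 19.3 0.259
lid [ 0.4341 -0.3243] -17.2 0.293
[ 0.4642 -0.0319  0.1323]
```

View pics/s1.png

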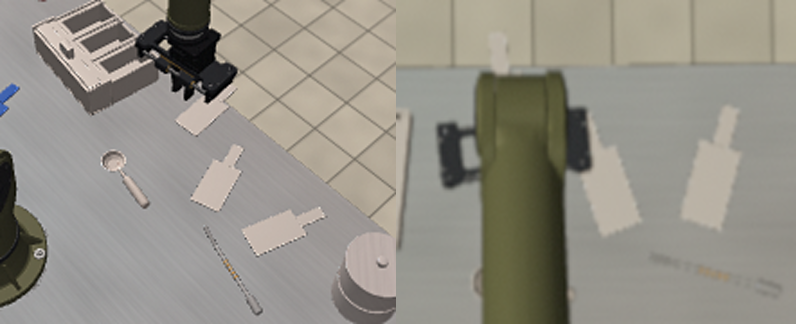

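Emit:
send_rows:
  plan:
    - [50,0,0,-40,0,0,0]
    - [50,0,45,0,0,0,0]
    - [50,0,45,0,0,0,0]
    - [50,0,45,0,0,0,0]
    - [50,0,45,0,0,0,0]
    - [50,0,0,0,0,0,0]

```text
time_s: 12.6
tool_pos: [0.4449, 0.154, 0.1713]
tool_rot: [179.9, -0.1, -173.9]
force: [0.2, -0.3, -0.1]
grip_width: 0.0491
```

```bash
python3 - <<'E'
from h import *
a=lids([[.535,-.024,.098]],['side']);b=lids([[.535,-.024,.098]],['top'])
p=(a[0]+b[0])/2
for r in(80,):
  q=place(np.array([[r/1000,0]]),p,0)[0];print(r,q);go(q[0],q[1],.06,180+np.degrees(p[2]))
I={n:env.read_camera(n) for n in C}
overlay(I['top'],'top',[(place(LID,p,.003),(0,0,255))],(250,130,310,200),'o1',5)
overlay(I['side'],'side',[(place(LID,p,.003),(0,0,255))],(285,180,365,245),'o2',5)
f=lambda n:cv2.copyMakeBorder(cv2.imread(f'pics/{n}.png'),0,350-cv2.imread(f'pics/{n}.png').shape[0],0,0,0)
cv2.imwrite('pics/o3.png',np.hstack([f('o1'),f('o2')]))
E
```

```text
lid [ 0.534  -0.0264] 5.4 0.482
lid [ 0.535  -0.0249] 5.4 0.368
80 [ 0.6142 -0.0181  0.    ]
turn [-0.0018 -0.0013  0.0057] shift [-151.7 -181.1  111.3] | at [0.4461 0.1479 0.1713] [-179.9    -0.07 -174.27] F [-0.4 -0.9  0.2] w 50.1 t 12.7
```

View pics/o3.png

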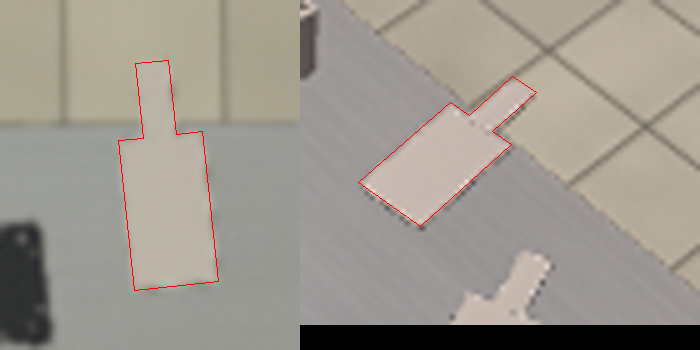

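Emit:
send_rows:
  plan:
    - [50,-27,-30.2,0,0,0,0.0057]
    - [50,-27,-30.2,0,0,0,0]
    - [50,-27,-30.2,0,0,0,0]
    - [50,-27,-30.2,0,0,0,0]
    - [50,-27,-30.2,0,0,0,0]
    - [50,-26.7,-30.1,0,0,0,0]
    - [50,0,0,40,0,0,0]
    - [50,0,0,40,0,0,0]
    - [50,0,0,40,0,0,0]
    - [50,0,0,0,0,0,0]
    - [50,0,0,0,0,0,0]

```text
time_s: 13.9
tool_pos: [0.6237, -0.0199, 0.0523]
tool_rot: [-179.9, -0.1, -174.9]
force: [0.6, 0.5, 0.5]
grip_width: 0.0501
```

```bash
python3 -c "
from h import *
go(.6241,-.0172,-.017,185.4)"
```

```text
turn [-0.0009 -0.001  -0.0047] shift [-0.6  2.6 69.3] | at [ 0.6237 -0.0199  0.0523] [-179.95   -0.06 -174.87] F [0.6 0.5 0.5] w 50.1 t 13.9
```

Emit:
send_rows:
  plan:
    - [50,-0.6,2.6,20,0,0,-0.005]
    - [50,0,0,20,0,0,0]
    - [50,0,0,15,0,0,0]
    - [50,0,0,14,0,0,0]
    - [50,0,0,0,0,0,0]
    - [50,0,0,0,0,0,0]
    - [0,0,0,0,0,0,0]
    - [0,0,0,0,0,0,0]
    - [0,0,0,0,0,0,0]
    - [0,0,0,0,0,0,0]
    - [0,0,0,0,0,0,0]
    - [0,0,0,0,0,0,0]
  grip_force: 30

```text
time_s: 15.1
tool_pos: [0.6244, -0.0155, -0.0167]
tool_rot: [180.0, 0.0, -174.5]
force: [0.6, 0.6, 0.3]
grip_width: 0.023
```

```bash
python3 -c "
from h import *
go(.6241,-.0172,-.017,185.4)"
```

```text
turn [0.0001 0.0004 0.0023] shift [ 0.5 -1.6  0.3] | at [ 0.6244 -0.0155 -0.0167] [ 179.99    0.02 -174.47] F [0.6 0.6 0.3] w 23.0 t 15.1
```

Emit:
send_rows:
  plan:
    - [0,0,0,-5,0,0,0]
    - [0,0,0,-10,0,0,0]
    - [0,0,0,-20,0,0,0]
    - [0,0,0,-30,0,0,0]
    - [0,0,0,-30,0,0,0]
    - [0,0,0,-30,0,0,0]
    - [0,0,0,-20,0,0,0]
    - [0,0,0,0,0,0,0.106]
    - [0,0,0,0,0,0,0.106]
    - [0,0,0,0,0,0,0]

```text
time_s: 16.1
tool_pos: [0.6244, -0.0156, 0.1291]
tool_rot: [180.0, 0.1, 173.4]
force: [0.9, 0.3, 0.1]
grip_width: 0.0227
```

```bash
python3 - <<'E'
from h import *
x,y=loc2w(90.5,76);print(x,y);go(x,y,.11,173.4)
o=env.get_obs();yaw=np.radians(o["tool_rot"][2]-180);t=o["tool_pos"];z=t[2]+.0167+.003
p=[t[0]-.0905*np.cos(yaw),t[1]-.0905*np.sin(yaw),yaw]
for u in(['top'],['side']): print(p);lids([p],u,z)
im=env.read_camera('side');u=proj('side',[[p[0],p[1],z]])[0].astype(int);print(u)
overlay(im,'side',[(place(LID,p,z),(0,0,255))],(u[0]-50,u[1]-45,u[0]+70,u[1]+45),'h1',6)
E
```

```text
0.5780354587242937 0.2945945180660257
turn [ 0.0004  0.0011 -0.0007] shift [ 81.7 302.9  19.1] | at [ 0.6244 -0.0156  0.1291] [179.98   0.06 173.36] F [0.9 0.3 0.1] w 22.7 t 16.1
[np.float64(0.5345206901160291), np.float64(-0.005183552188099204), np.float64(-0.11587829077547204)]
lid [ 0.5494 -0.0208] -12.3 0.783
[np.float64(0.5345206901160291), np.float64(-0.005183552188099204), np.float64(-0.11587829077547204)]
lid [ 0.5121 -0.005 ] -5.7 0.898
[310 183]
```

View pics/h1.png

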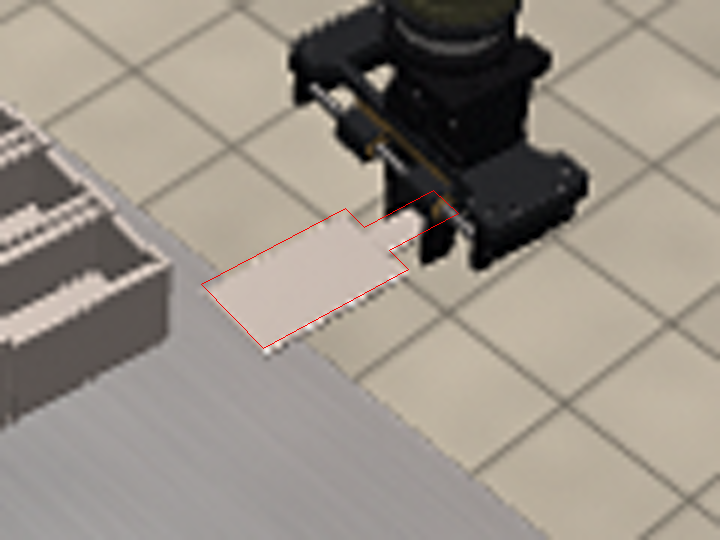

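The lid hangs flat from the tab and matches the predicted outline to about 1 px. Next I'll carry it to seat 3.

Emit:
send_rows:
  plan:
    - [0,8.2,30.3,0,0,0,0]
    - [0,8.2,30.3,0,0,0,0]
    - [0,8.2,30.3,0,0,0,0]
    - [0,8.2,30.3,0,0,0,0]
    - [0,8.2,30.3,0,0,0,0]
    - [0,8.2,30.3,0,0,0,0]
    - [0,8.2,30.3,0,0,0,0]
    - [0,8.2,30.3,0,0,0,0]
    - [0,8.2,30.3,0,0,0,0]
    - [0,8.2,30.3,0,0,0,0]
    - [0,0,0,20,0,0,0]
    - [0,0,0,0,0,0,0]

```text
time_s: 17.45
tool_pos: [0.5755, 0.2953, 0.1054]
tool_rot: [-179.8, -0.2, 173.6]
force: [-1.0, -1.6, -0.5]
grip_width: 0.0231
```

```bash
python3 - <<'E'
from h import *
x,y=loc2w(90.5,76);go(x,y,.0515,173.4)
o=env.get_obs();yaw=np.radians(o["tool_rot"][2]-180);t=o["tool_pos"];z=t[2]+.0167+.003
p=[t[0]-.0905*np.cos(yaw),t[1]-.0905*np.sin(yaw),yaw]
P=[(place(LID,p,z),(0,0,255)),(place(rect(-59,59,40,112),Y,.074),(0,255,0))]
overlay(env.read_camera('side'),'side',P,(205,120,295,205),'h2',4.4)
overlay(env.read_camera('top'),'top',P,(165,125,255,210),'h3',4.4)
cv2.imwrite('pics/h4.png',np.hstack([cv2.imread('pics/h2.png'),cv2.imread('pics/h3.png')]))
E
```

```text
turn [-0.0032 -0.0039  0.0036] shift [-2.6 -0.4 53.9] | at [0.5755 0.2953 0.1054] [-179.82   -0.22  173.61] F [-1.  -1.6 -0.5] w 23.1 t 17.4
```

View pics/h4.png

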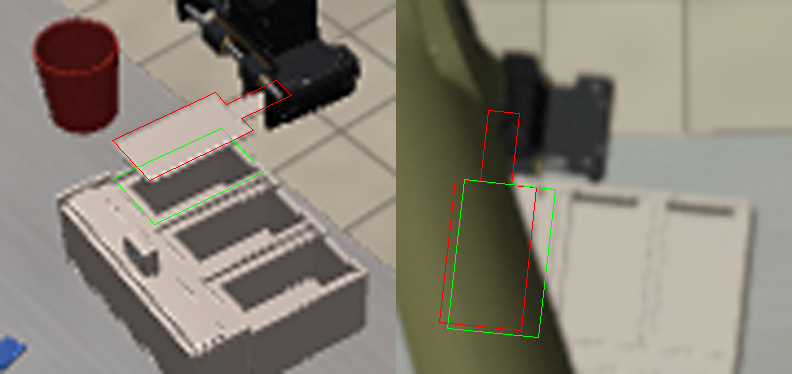

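Emit:
send_rows:
  plan:
    - [0,0,0,10,0,0,0]
    - [0,0,0,0,0,0,0]
    - [0,0,0,0,0,0,0]

```text
time_s: 17.85
tool_pos: [0.5779, 0.2941, 0.0981]
tool_rot: [-180.0, -0.0, 173.3]
force: [-0.2, -0.1, 0.4]
grip_width: 0.0229
```

```bash
python3 -c "
from h import *
x,y=loc2w(90.5,76);go(x,y,.0515,173.4)"
```

```text
turn [-0.0002 -0.0001 -0.0013] shift [-0.1  0.6 46.6] | at [0.5779 0.2941 0.0981] [-179.99   -0.01  173.33] F [-0.2 -0.1  0.4] w 22.9 t 17.9
```

Emit:
send_rows:
  plan:
    - [0,0,0.6,15,0,0,0]
    - [0,0,0,10,0,0,0]
    - [0,0,0,5,0,0,0]
    - [0,0,0,5,0,0,0]
    - [0,0,0,4,0,0,0]
    - [0,0,0,3,0,0,0]
    - [0,0,0,0,0,0,0]
    - [0,0,0,0,0,0,0]

```text
time_s: 18.65
tool_pos: [0.578, 0.2955, 0.0563]
tool_rot: [180.0, 0.0, 173.4]
force: [0.4, -0.7, -0.1]
grip_width: 0.0228
```

Emit:
send_rows:
  plan:
    - [0,0,0,2,0,0,0]
    - [0,0,0,2,0,0,0]
    - [0,0,0,0,0,0,0]
    - [0,0,0,0,0,0,0]

```text
time_s: 19.05
tool_pos: [0.5777, 0.2954, 0.052]
tool_rot: [-180.0, -0.0, 173.4]
force: [-0.2, -0.1, 0.4]
grip_width: 0.0229
```

Emit:
send_rows:
  plan:
    - [0,0,0,1,0,0,0]
    - [0,0,0,0,0,0,0]
    - [42,0,0,0,0,0,0]
    - [42,0,0,0,0,0,0]
    - [42,0,0,0,0,0,0]
    - [42,0,0,0,0,0,0]
    - [42,0,0,-15,0,0,0]
    - [42,0,0,-30,0,0,0]
    - [42,0,0,-40,0,0,0]
    - [42,0,0,-40,0,0,0]
    - [42,0,0,0,0,0,0]

```text
time_s: 20.15
tool_pos: [0.5816, 0.2968, 0.1844]
tool_rot: [179.5, 0.6, 173.4]
force: [1.3, 0.4, -1.0]
grip_width: 0.042
```

```bash
python3 - <<'E'
from h import *
a=lids(G0[1:],['top']);b=lids(G0[1:],['side'])
p=(a[0]+b[0])/2
q=place(np.array([[.03,0]]),p,0)[0];print(q);go(q[0],q[1],.04,180+np.degrees(p[2]))
P=[(place(LID,[*loc2w(0,76),Y[2]],.071),(0,0,255))]
overlay(env.read_camera('side'),'side',P,(205,120,295,205),'h5',4.4)
overlay(env.read_camera('top'),'top',P,(165,125,255,210),'h6',4.4)
cv2.imwrite('pics/h7.png',np.hstack([cv2.imread('pics/h5.png'),cv2.imread('pics/h6.png')]))
E
```

```text
lid [ 0.4284 -0.1744] 19.5 0.066
lid [ 0.4345 -0.3229] -17.2 0.046
lid [ 0.4276 -0.1756] 19.3 0.169
lid [ 0.4341 -0.3243] -17.2 0.294
[ 0.4563 -0.165   0.    ]
turn [ 0.0019  0.0032 -0.4544] shift [ 268.5 -393.9  138.4] | at [0.5786 0.2957 0.1784] [179.85   0.15 173.38] F [-1.4 -0.8  0.3] w 41.8 t 20.2
```

View pics/h7.png

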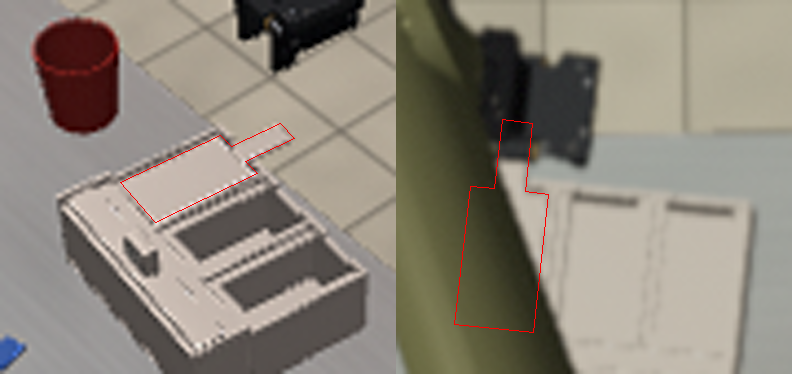

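Lid 1 is seated in compartment 3; its outline coincides with the prediction. Next is lid 2.

Emit:
send_rows:
  plan:
    - [20,0,0,0,0,0,-0.114]
    - [20,0,0,0,0,0,-0.114]
    - [20,0,0,0,0,0,-0.113]
    - [20,0,0,0,0,0,-0.113]
    - [20,26.8,-39.4,0,0,0,0]
    - [20,26.8,-39.4,0,0,0,0]
    - [20,26.8,-39.4,0,0,0,0]
    - [20,26.8,-39.4,0,0,0,0]
    - [20,26.8,-39.4,0,0,0,0]
    - [20,26.8,-39.4,0,0,0,0]
    - [20,26.8,-39.4,0,0,0,0]
    - [20,26.8,-39.4,0,0,0,0]

```text
time_s: 21.55
tool_pos: [0.4784, -0.0747, 0.1748]
tool_rot: [180.0, -0.1, -160.6]
force: [1.0, 0.0, 0.1]
grip_width: 0.0196
```

Emit:
send_rows:
  plan:
    - [20,26.8,-39.4,0,0,0,0]
    - [20,26.8,-39.4,0,0,0,0]
    - [20,0,0,40,0,0,0]
    - [20,0,0,40,0,0,0]
    - [20,0,0,40,0,0,0]
    - [20,0,0,18,0,0,0]
    - [20,0,0,0,0,0,0]
    - [20,0,0,0,0,0,0]
    - [20,0,0,0,0,0,0]

```text
time_s: 22.45
tool_pos: [0.4567, -0.1655, 0.0391]
tool_rot: [-180.0, 0.1, -160.6]
force: [0.1, 0.4, -0.0]
grip_width: 0.02
```

```bash
python3 -c "
from h import *
go(.4563,-.165,.0035,199.4)"
```

```text
turn [-0.0008  0.0016  0.0001] shift [ 0.3  0.6 35.6] | at [ 0.4567 -0.1655  0.0391] [-179.96    0.09 -160.6 ] F [ 0.1  0.4 -0. ] w 20.0 t 22.4
```

Emit:
send_rows:
  plan:
    - [20,0,0,15,0,0,0]
    - [20,0,0,10,0,0,0]
    - [20,0,0,7,0,0,0]
    - [20,0,0,3,0,0,0]
    - [20,0,0,0,0,0,0]
    - [20,0,0,0,0,0,0]
    - [20,0,0,1,0,0,0]
    - [20,0,0,0.7,0,0,0]
    - [20,0,0,0,0,0,0]
    - [20,0,0,0,0,0,0]

```text
time_s: 23.45
tool_pos: [0.4563, -0.1654, 0.0033]
tool_rot: [179.9, 0.0, -160.6]
force: [-6.3, 1.3, 20.1]
grip_width: 0.0201
```

Emit:
send_rows:
  plan:
    - [20,0,0,-0.7,0,0,0]
    - [20,-5,0,0,0,0,0.0155]
    - [20,-5,0,0,0,0,0.0155]
    - [20,-5,0,0,0,0,0.0155]
    - [20,-5,0,0,0,0,0.0155]
    - [20,-5,0,0,0,0,0.0155]
    - [20,-5,0,0,0,0,0.0155]
    - [20,-5,0,0,0,0,0.0155]
    - [20,-5,0,0,0,0,0.0155]
    - [20,-5,0,0,0,0,0.0155]
    - [20,-5,0,0,0,0,0.0155]
    - [20,-5,0,0,0,0,0.0155]

```text
time_s: 24.65
tool_pos: [0.509, -0.1523, 0.0034]
tool_rot: [-180.0, -0.0, -170.4]
force: [-4.4, -0.9, 12.4]
grip_width: 0.0202
```

Emit:
send_rows:
  plan:
    - [20,-5,0,0,0,0,0.0155]
    - [20,-5,0,0,0,0,0.0155]
    - [20,-5,0,0,0,0,0.0155]
    - [20,-5,0,0,0,0,0.0155]
    - [20,-5,0,0,0,0,0.0155]
    - [20,-5,0,0,0,0,0.0155]
    - [20,-5,0,0,0,0,0.0155]
    - [20,-5,0,0,0,0,0.0155]
    - [20,-5,0,0,0,0,0.0155]
    - [20,-5,0,0,0,0,0.0155]
    - [20,-5,0,0,0,0,0.0155]
    - [20,0,0,0,0,0,0]

```text
time_s: 25.85
tool_pos: [0.5648, -0.1468, 0.0035]
tool_rot: [-180.0, 0.1, 179.8]
force: [-1.7, 0.6, 7.8]
grip_width: 0.0198
```

```bash
python3 -c "
from h import *
go(.565,-.145,.0033,180)"
```

```text
turn [-0.0006  0.0017 -0.0029] shift [-0.2  1.8  0.2] | at [ 0.5648 -0.1468  0.0035] [-179.97    0.1   179.84] F [-1.7  0.6  7.8] w 19.8 t 25.9
```

Emit:
send_rows:
  plan:
    - [20,0,0,-20,0,0,0]
    - [50,0,0,-40,0,0,0]
    - [50,0,0,-40,0,0,0]
    - [50,0,0,-40,0,0,0]
    - [50,20,40,0,0,0,0]
    - [50,20,40,0,0,0,0]
    - [50,20,40,0,0,0,0]
    - [50,0,40,0,0,0,0]
    - [50,0,20,0,0,0,0]
    - [50,0,0,0,0,0,0]
    - [50,0,0,0,0,0,0]

```text
time_s: 26.95
tool_pos: [0.5041, 0.0336, 0.1421]
tool_rot: [-180.0, 0.0, 179.9]
force: [-0.2, -0.4, -0.2]
grip_width: 0.0498
```

```bash
python3 - <<'E'
from h import *
a=lids([[.535,-.147,0]],['side']);b=lids([[.535,-.147,0]],['top'])
p=(a[0]+b[0])/2;q=place(np.array([[.09,0]]),p,0)[0];print(q);go(q[0],q[1],-.017,180+np.degrees(p[2]))
lids(G0[2:],['side']);
E
```

```text
lid [ 0.5344 -0.1473] 0.4 0.459
lid [ 0.5362 -0.145 ] -0.2 0.164
[ 0.6253 -0.146   0.    ]
turn [-0.0006  0.0001 -0.0061] shift [-120.9 -178.5  159.1] | at [0.5042 0.0323 0.1421] [-179.97    0.01  179.72] F [-0.4 -1.3  0.3] w 50.2 t 27.1
lid [ 0.4341 -0.3243] -17.2 0.267
```

Emit:
send_rows:
  plan:
    - [50,-24.2,-35.7,0,0,0,-0.003]
    - [50,-24.2,-35.7,0,0,0,0]
    - [50,-24.2,-35.7,0,0,0,0]
    - [50,-24.2,-35.7,0,0,0,0]
    - [50,-24.1,-35.7,0,0,0,0]
    - [50,0,0,40,0,0,0]
    - [50,0,0,40,0,0,0]
    - [50,0,0,10,0,0,0]
    - [50,0,0,0,0,0,0]
    - [50,0,0,0,0,0,0]

```text
time_s: 28.1
tool_pos: [0.6259, -0.1452, 0.0538]
tool_rot: [-180.0, 0.1, -180.0]
force: [0.6, 0.6, 0.1]
grip_width: 0.0501
```

```bash
python3 -c "
from h import *
go(.6253,-.146,-.017,180.1)"
```

```text
turn [-0.0007  0.0022 -0.0016] shift [ 0.6 -0.8 70.8] | at [ 0.6259 -0.1452  0.0538] [-179.96    0.13 -179.99] F [0.6 0.6 0.1] w 50.1 t 28.1
```

Emit:
send_rows:
  plan:
    - [50,0.6,-0.8,20,0,0,0]
    - [50,0,0,20,0,0,0]
    - [50,0,0,16,0,0,0]
    - [50,0,0,14.5,0,0,0]
    - [50,0,0,0,0,0,0]
    - [50,0,0,0,0,0,0]
    - [0,0,0,0,0,0,0]
    - [0,0,0,0,0,0,0]
    - [0,0,0,0,0,0,0]
    - [0,0,0,0,0,0,0]
    - [0,0,0,0,0,0,0]
    - [0,0,0,0,0,0,0]

```text
time_s: 29.3
tool_pos: [0.6245, -0.1452, -0.0182]
tool_rot: [180.0, 0.0, -180.0]
force: [0.7, -0.5, 1.2]
grip_width: 0.0233
```

Emit:
send_rows:
  plan:
    - [0,0,0,-5,0,0,0]
    - [0,0,0,-10,0,0,0]
    - [0,0,0,-20,0,0,0]
    - [0,0,0,-30,0,0,0]
    - [0,0,0,-30,0,0,0]
    - [0,0,0,-30,0,0,0]
    - [0,0,0,-20,0,0,0]
    - [0,0,0,0,0,0,0.115]
    - [0,0,0,0,0,0,0]
    - [0,0,0,0,0,0,0]

```text
time_s: 30.3
tool_pos: [0.624, -0.1451, 0.1266]
tool_rot: [180.0, -0.0, 173.6]
force: [-0.4, 0.3, -0.7]
grip_width: 0.023
```

```bash
python3 - <<'E'
from h import *
x,y=loc2w(90.5,0);go(x,y,.11,173.4)
o=env.get_obs();yaw=np.radians(o["tool_rot"][2]-180);t=o["tool_pos"];z=t[2]+.0167+.003
p=[t[0]-.0905*np.cos(yaw),t[1]-.0905*np.sin(yaw),yaw]
im=env.read_camera('side');u=proj('side',[[p[0],p[1],z]])[0].astype(int)
overlay(im,'side',[(place(LID,p,z),(0,0,255))],(u[0]-50,u[1]-45,u[0]+70,u[1]+45),'h8',5)
E
```

```text
turn [ 0.0002 -0.0004  0.0032] shift [ 96.2 355.5  16.6] | at [ 0.624  -0.1451  0.1266] [179.99  -0.02 173.58] F [-0.4  0.3 -0.7] w 23.0 t 30.3
```

View pics/h8.png

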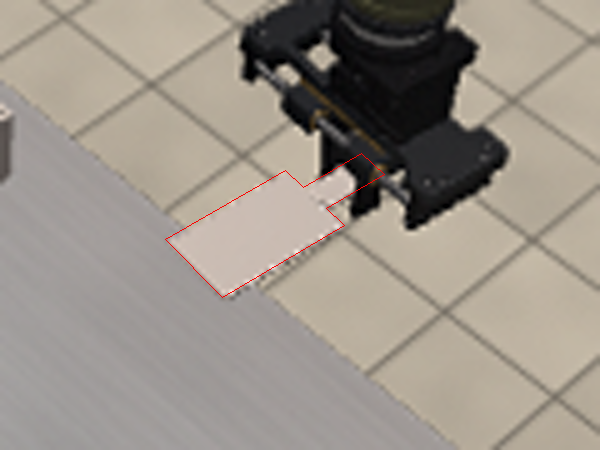

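Emit:
send_rows:
  plan:
    - [0,9.7,35.5,0,0,0,0.003]
    - [0,9.7,35.5,0,0,0,0]
    - [0,9.7,35.5,0,0,0,0]
    - [0,9.7,35.5,0,0,0,0]
    - [0,9.7,35.5,0,0,0,0]
    - [0,9.7,35.5,0,0,0,0]
    - [0,9.7,35.5,0,0,0,0]
    - [0,9.7,35.5,0,0,0,0]
    - [0,9.7,35.5,0,0,0,0]
    - [0,9.7,35.5,0,0,0,0]
    - [0,0,0,0,0,0,0]
    - [0,0,0,0,0,0,0]

```text
time_s: 31.55
tool_pos: [0.5688, 0.2196, 0.1259]
tool_rot: [-179.9, -0.0, 173.5]
force: [-0.2, 0.3, 0.0]
grip_width: 0.023
```

Emit:
send_rows:
  plan:
    - [0,0,0,25,0,0,0]
    - [0,0,0,0,0,0,0]
    - [0,0,0,0,0,0,0]

```text
time_s: 31.85
tool_pos: [0.5694, 0.2168, 0.1013]
tool_rot: [-179.9, -0.1, 173.2]
force: [0.9, -0.2, -0.8]
grip_width: 0.0229
```

```bash
python3 -c "
from h import *
x,y=loc2w(90,0);go(x,y,.0500,173.4)"
```

```text
turn [-0.0014 -0.001  -0.0041] shift [ 0.8  2.2 51.3] | at [0.5694 0.2168 0.1013] [-179.92   -0.06  173.17] F [ 0.9 -0.2 -0.8] w 22.9 t 31.9
```

Emit:
send_rows:
  plan:
    - [0,0.8,2,15,0,0,0]
    - [0,0,0,10,0,0,0]
    - [0,0,0,5,0,0,0]
    - [0,0,0,0,0,0,0]
    - [0,0,0,0,0,0,0]

```text
time_s: 32.35
tool_pos: [0.5691, 0.2206, 0.0716]
tool_rot: [-180.0, 0.0, 173.3]
force: [-0.0, -0.5, -0.6]
grip_width: 0.0233
```

```bash
python3 -c "
from h import *
x,y=loc2w(90,0);go(x,y,.0500,173.4)"
```

```text
turn [-0.0001  0.0001 -0.0023] shift [ 0.1 -1.5 21.6] | at [0.5691 0.2206 0.0716] [-179.99    0.01  173.27] F [-0.  -0.5 -0.6] w 23.3 t 32.4
```

Emit:
send_rows:
  plan:
    - [0,0,-1.2,5,0,0,0]
    - [0,0,0,5,0,0,0]
    - [0,0,0,4,0,0,0]
    - [0,0,0,3,0,0,0]
    - [0,0,0,2,0,0,0]
    - [0,0,0,2,0,0,0]
    - [0,0,0,0,0,0,0]
    - [0,0,0,0,0,0,0]

```text
time_s: 33.15
tool_pos: [0.5689, 0.2196, 0.0507]
tool_rot: [180.0, 0.0, 173.3]
force: [1.3, -0.1, -0.0]
grip_width: 0.0227
```

```bash
python3 -c "
from h import *
x,y=loc2w(90,0);go(x,y,.0500,173.4)"
```

```text
turn [ 0.0001  0.0002 -0.0023] shift [ 0.  -0.4  0.7] | at [0.5689 0.2196 0.0507] [179.99   0.01 173.27] F [ 1.3 -0.1 -0. ] w 22.7 t 33.1
```

Emit:
send_rows:
  plan:
    - [0,0,0,0.8,0,0,0]
    - [0,0,0,0,0,0,0]
    - [42,0,0,0,0,0,0]
    - [42,0,0,0,0,0,0]
    - [42,0,0,0,0,0,0]
    - [42,0,0,0,0,0,0]
    - [42,0,0,-15,0,0,0]
    - [42,0,0,-30,0,0,0]
    - [42,0,0,-40,0,0,0]
    - [42,0,0,-40,0,0,0]
    - [42,0,0,0,0,0,0]
    - [42,0,0,0,0,0,0]

```text
time_s: 34.35
tool_pos: [0.5696, 0.2198, 0.1768]
tool_rot: [179.9, 0.1, 173.3]
force: [-0.1, -0.0, 0.1]
grip_width: 0.042
```

```bash
python3 - <<'E'
from h import *
a=lids(G0[2:],['top']);b=lids(G0[2:],['side'])
p=(a[0]+b[0])/2
q=place(np.array([[.03,0]]),p,0)[0];print(q);go(q[0],q[1],.04,180+np.degrees(p[2]))
for s in(76,0): lids([[*loc2w(0,s),Y[2]]],['side'],.071)
print(loc2w(0,76),loc2w(0,0))
E
```

```text
lid [ 0.4345 -0.3229] -17.2 0.046
lid [ 0.4337 -0.3243] -17.0 0.268
[ 0.4628 -0.3324  0.    ]
turn [-0.0004 -0.001   0.1815] shift [ -61.8 -558.4  134.3] | at [0.5682 0.2194 0.1743] [-179.98   -0.06  173.27] F [-0.5 -1.4 -0.1] w 41.9 t 34.5
lid [0.4852 0.3023] -4.2 0.898
lid [0.4767 0.2286] -5.7 0.899
[0.4881 0.305 ] [0.4794 0.2295]
```

Emit:
send_rows:
  plan:
    - [20,0,0,0,0,0,0.091]
    - [20,0,0,0,0,0,0.0905]
    - [20,-4.4,-39.9,0,0,0,0]
    - [20,-4.4,-39.9,0,0,0,0]
    - [20,-4.4,-39.9,0,0,0,0]
    - [20,-4.4,-39.9,0,0,0,0]
    - [20,-4.4,-39.9,0,0,0,0]
    - [20,-4.4,-39.9,0,0,0,0]
    - [20,-4.4,-39.9,0,0,0,0]
    - [20,-4.4,-39.9,0,0,0,0]
    - [20,-4.4,-39.9,0,0,0,0]
    - [20,-4.4,-39.9,0,0,0,0]

```text
time_s: 35.75
tool_pos: [0.4922, -0.1759, 0.1741]
tool_rot: [180.0, -0.1, 162.9]
force: [0.5, -0.1, 0.2]
grip_width: 0.02
```

```bash
python3 - <<'E'
from h import *
from scipy.optimize import least_squares
from scipy.ndimage import center_of_mass
I={n:env.read_camera(n) for n in C}
th=np.linspace(0,2*np.pi,60);ring=lambda r:np.c_[r*np.cos(th),r*np.sin(th)]
cv=lambda n,p:[cv2.convexHull(np.vstack([proj(n,place(ring(.058),[*p[:2],0],0)),proj(n,place(ring(.06),[*p[:2],0],.14))]).astype(np.float32))[:,0]]
for n in C:
  for q in("tin1","tin2"):
    for d in env.regions_of(n,q):
      if d["confidence"]>.5: print(n,q,d["rect"])
for p in([.45,-.51],[.45,-.52],[.46,-.50]):
  for n in C:
    h=cv(n,p)[0];print(p,n,h.min(0),h.max(0))
go(.4628,-.3324,.04,162.9)
E
```

```text
top tin1 [408.9, 172.0, 451.9, 207.4]
top tin1 [402.5, 177.1, 418.9, 206.2]
top tin2 [408.9, 172.0, 451.9, 207.4]
top tin2 [402.5, 177.1, 418.9, 206.2]
side tin1 [388.8, 282.4, 434.0, 323.7]
side tin1 [385.8, 303.2, 422.3, 330.9]
side tin2 [388.8, 282.4, 434.0, 323.7]
side tin2 [385.8, 303.2, 422.3, 330.9]
[0.45, -0.51] top [400.4835 171.6579] [447.4906 209.1119]
[0.45, -0.51] side [379.3915 275.5982] [428.7647 330.3707]
[0.45, -0.52] top [403.234  171.6193] [450.5035 209.0786]
[0.45, -0.52] side [381.7721 277.7374] [431.5674 332.6349]
[0.46, -0.5] top [397.6624 168.7207] [444.386  206.3979]
[0.46, -0.5] side [378.9971 271.6024] [427.9846 326.1345]
turn [ 0.0001 -0.0012  0.0011] shift [ -17.6 -161.1  134.1] | at [ 0.4934 -0.1733  0.1741] [179.99  -0.07 162.96] F [0.3 0.3 0.4] w 20.2 t 36.0
```

Emit:
send_rows:
  plan:
    - [20,-4.4,-40.3,0,0,0,0]
    - [20,-4.4,-40.3,0,0,0,0]
    - [20,-4.4,-40.3,0,0,0,0]
    - [20,-4.4,-40.2,0,0,0,0]
    - [20,0,0,40,0,0,0]
    - [20,0,0,40,0,0,0]
    - [20,0,0,40,0,0,0]
    - [20,0,0,15,0,0,0]
    - [20,0,0,0,0,0,0]
    - [20,0,0,0,0,0,0]
    - [20,0,0,0,0,0,0]

```text
time_s: 37.15
tool_pos: [0.4644, -0.3345, 0.0418]
tool_rot: [-180.0, 0.2, 162.9]
force: [-0.1, 0.1, 1.3]
grip_width: 0.02
```

```bash
python3 - <<'E'
from h import *
go(.4628,-.3324,.0035,162.9)
im=env.read_camera('side')[180:360,270:450,::-1];cv2.imwrite('pics/t3.png',cv2.resize(im,None,fx=3.2,fy=3.2,interpolation=2))
E
```

```text
turn [-0.0004  0.0036  0.0002] shift [ 2.1  1.6 38.3] | at [ 0.4644 -0.3345  0.0418] [-179.98    0.2   162.91] F [-0.1  0.1  1.3] w 20.0 t 37.1
```

View pics/t3.png

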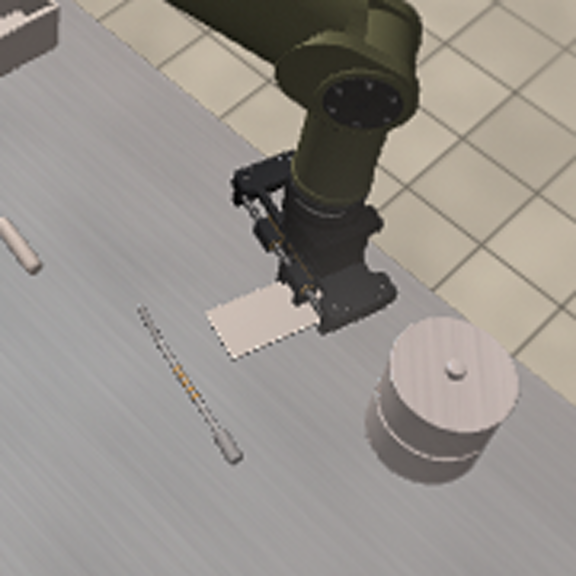

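The gripper is over lid 3 (crop about (265,320)), with a clear gap to the tins (about (440,390)). Going down.

Emit:
send_rows:
  plan:
    - [20,2,1.6,15,0,0,0]
    - [20,0,0,10,0,0,0]
    - [20,0,0,7,0,0,0]
    - [20,0,0,4,0,0,0]
    - [20,0,0,0,0,0,0]
    - [20,0,0,0,0,0,0]
    - [20,0,0,1,0,0,0]
    - [20,0,0,0.7,0,0,0]
    - [20,0,0,0,0,0,0]
    - [20,0,0,0,0,0,0]

```text
time_s: 38.2
tool_pos: [0.4612, -0.332, 0.0035]
tool_rot: [179.9, -0.0, 162.9]
force: [-3.7, 2.8, 13.0]
grip_width: 0.0201
```

Emit:
send_rows:
  plan:
    - [20,-4.5,1.4,0,0,0,-0.0135]
    - [20,-4.5,1.4,0,0,0,-0.0135]
    - [20,-4.5,1.4,0,0,0,-0.0135]
    - [20,-4.5,1.4,0,0,0,-0.0135]
    - [20,-4.5,1.4,0,0,0,-0.0135]
    - [20,-4.5,1.4,0,0,0,-0.0135]
    - [20,-4.5,1.4,0,0,0,-0.0135]
    - [20,-4.5,1.4,0,0,0,-0.0135]
    - [20,-4.5,1.4,0,0,0,-0.0135]
    - [20,-4.5,1.4,0,0,0,-0.0135]
    - [20,-4.5,1.4,0,0,0,-0.0135]

```text
time_s: 39.3
tool_pos: [0.5123, -0.3301, 0.0035]
tool_rot: [-179.9, 0.0, 171.3]
force: [-3.6, -0.0, 9.9]
grip_width: 0.02
```

Emit:
send_rows:
  plan:
    - [20,-4.6,0.7,0,0,0,-0.0135]
    - [20,-4.6,0.7,0,0,0,-0.0135]
    - [20,-4.6,0.7,0,0,0,-0.0135]
    - [20,-4.6,0.7,0,0,0,-0.0135]
    - [20,-4.6,0.7,0,0,0,-0.0135]
    - [20,-4.6,0.7,0,0,0,-0.0135]
    - [20,-4.6,0.7,0,0,0,-0.0135]
    - [20,-4.6,0.7,0,0,0,-0.0135]
    - [20,-4.6,0.7,0,0,0,-0.0135]
    - [20,-4.6,0.7,0,0,0,-0.0135]
    - [20,0,0,0,0,0,0]

```text
time_s: 40.4
tool_pos: [0.56, -0.3268, 0.0035]
tool_rot: [-179.9, 0.1, 179.1]
force: [-1.5, 0.2, 8.0]
grip_width: 0.0201
```

Emit:
send_rows:
  plan:
    - [20,0,0,-20,0,0,0]
    - [50,0,0,-40,0,0,0]
    - [50,0,0,-40,0,0,0]
    - [50,0,0,-40,0,0,0]
    - [50,20,40,0,0,0,0]
    - [50,20,40,0,0,0,0]
    - [50,20,40,0,0,0,0]
    - [50,0,40,0,0,0,0]
    - [50,0,40,0,0,0,0]
    - [50,0,0,0,0,0,0]
    - [50,0,0,0,0,0,0]

```text
time_s: 41.5
tool_pos: [0.5026, -0.1233, 0.142]
tool_rot: [180.0, 0.0, 179.3]
force: [-0.0, -0.9, -0.2]
grip_width: 0.0501
```

```bash
python3 - <<'E'
from h import *
a=lids([[.535,-.322,0]],['side']);b=lids([[.535,-.322,0]],['top'])
p=(a[0]+b[0])/2;q=place(np.array([[.09,0]]),p,0)[0];print(q);go(q[0],q[1],-.017,180+np.degrees(p[2]))
E
```

```text
lid [ 0.5316 -0.3267] -0.9 0.404
lid [ 0.5324 -0.324 ] -2.2 0.466
[ 0.622  -0.3279  0.    ]
turn [-0.0007  0.0003  0.0104] shift [-125.2 -198.7  159.1] | at [ 0.5023 -0.1258  0.1421] [-179.96    0.01  179.02] F [ 0.2  0.2 -0.3] w 50.0 t 41.6
```

Emit:
send_rows:
  plan:
    - [50,-20.9,-33.1,0,0,0,0.008]
    - [50,-20.9,-33.1,0,0,0,0]
    - [50,-20.9,-33.1,0,0,0,0]
    - [50,-20.9,-33.1,0,0,0,0]
    - [50,-20.9,-33.1,0,0,0,0]
    - [50,-20.9,-33.1,0,0,0,0]
    - [50,0,0,40,0,0,0]
    - [50,0,0,40,0,0,0]
    - [50,0,0,10,0,0,0]
    - [50,0,0,0,0,0,0]
    - [50,0,0,0,0,0,0]

```text
time_s: 42.7
tool_pos: [0.624, -0.3271, 0.0538]
tool_rot: [-179.9, 0.1, 178.6]
force: [0.9, -0.1, 0.5]
grip_width: 0.0502
```

```bash
python3 -c "
from h import *
go(.622,-.3275,-.017,178.7)"
```

```text
turn [-0.0016  0.0019 -0.0015] shift [ 2.  -0.5 70.8] | at [ 0.624  -0.3271  0.0538] [-179.91    0.11  178.62] F [ 0.9 -0.1  0.5] w 50.2 t 42.7
```

Emit:
send_rows:
  plan:
    - [50,1,0,20,0,0,0]
    - [50,0,0,20,0,0,0]
    - [50,0,0,16,0,0,0]
    - [50,0,0,14,0,0,0]
    - [50,0,0,0,0,0,0]
    - [50,0,0,0,0,0,0]
    - [0,0,0,0,0,0,0]
    - [0,0,0,0,0,0,0]
    - [0,0,0,0,0,0,0]
    - [0,0,0,0,0,0,0]
    - [0,0,0,0,0,0,0]
    - [0,0,0,0,0,0,0]

```text
time_s: 43.9
tool_pos: [0.6226, -0.3257, -0.0176]
tool_rot: [-180.0, 0.0, 178.7]
force: [0.0, -0.4, 1.7]
grip_width: 0.0228
```

Emit:
send_rows:
  plan:
    - [0,0,0,-5,0,0,0]
    - [0,0,0,-10,0,0,0]
    - [0,0,0,-20,0,0,0]
    - [0,0,0,-30,0,0,0]
    - [0,0,0,-30,0,0,0]
    - [0,0,0,-30,0,0,0]
    - [0,0,0,-20,0,0,0]
    - [0,0,0,0,0,0,0.09]
    - [0,0,0,0,0,0,0]
    - [0,0,0,0,0,0,0]

```text
time_s: 44.9
tool_pos: [0.6224, -0.3256, 0.1278]
tool_rot: [180.0, 0.0, 173.6]
force: [-0.3, -1.1, -0.9]
grip_width: 0.0231
```

```bash
python3 - <<'E'
from h import *
x,y=loc2w(90.5,-76);print(x,y);go(x,y,.11,173.4)
o=env.get_obs();yaw=np.radians(o["tool_rot"][2]-180);t=o["tool_pos"];z=t[2]+.0167+.003
p=[t[0]-.0905*np.cos(yaw),t[1]-.0905*np.sin(yaw),yaw]
im=env.read_camera('side');u=proj('side',[[p[0],p[1],z]])[0].astype(int)
overlay(im,'side',[(place(LID,p,z),(0,0,255))],(u[0]-50,u[1]-45,u[0]+70,u[1]+45),'h9',5)
E
```

```text
0.560565011849378 0.14360185769476547
turn [0.     0.0004 0.0036] shift [115.3 459.   17.8] | at [ 0.6224 -0.3256  0.1278] [180.     0.03 173.61] F [-0.3 -1.1 -0.9] w 23.1 t 44.9
```

View pics/h9.png

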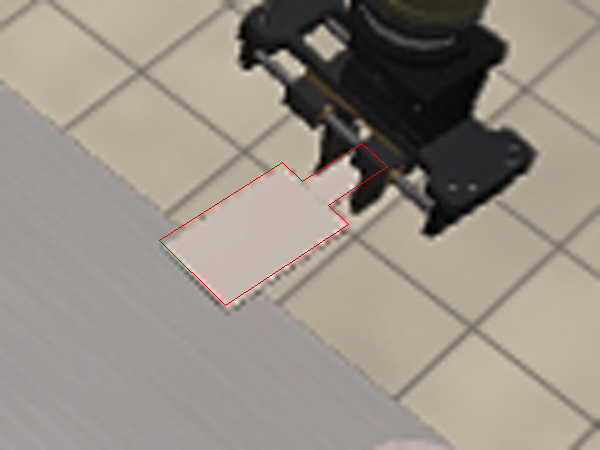

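Lid 3 is held flat. Carrying it to seat 1.

Emit:
send_rows:
  plan:
    - [0,9.6,38.2,0,0,0,0.003]
    - [0,9.6,38.2,0,0,0,0]
    - [0,9.6,38.2,0,0,0,0]
    - [0,9.6,38.2,0,0,0,0]
    - [0,9.6,38.2,0,0,0,0]
    - [0,9.6,38.2,0,0,0,0]
    - [0,9.6,38.2,0,0,0,0]
    - [0,9.6,38.2,0,0,0,0]
    - [0,9.6,38.2,0,0,0,0]
    - [0,9.6,38.2,0,0,0,0]
    - [0,9.6,38.2,0,0,0,0]
    - [0,9.6,38.2,0,0,0,0]

```text
time_s: 46.15
tool_pos: [0.5604, 0.1444, 0.127]
tool_rot: [-180.0, -0.0, 173.4]
force: [0.9, -0.3, 0.2]
grip_width: 0.023
```

Emit:
send_rows:
  plan:
    - [0,0,0,0,0,0,0]
    - [0,0,0,20,0,0,0]
    - [0,0,0,20,0,0,0]
    - [0,0,0,10,0,0,0]
    - [0,0,0,0,0,0,0]
    - [0,0,0,0,0,0,0]
    - [0,0,0,0,0,0,0]

```text
time_s: 46.85
tool_pos: [0.562, 0.1429, 0.0781]
tool_rot: [180.0, 0.1, 173.3]
force: [0.0, -0.3, -0.3]
grip_width: 0.0229
```

```bash
python3 -c "
from h import *
x,y=loc2w(90.3,-76);go(x,y,.0505,173.4)"
```

```text
turn [ 0.0008  0.0015 -0.0015] shift [ 1.7  0.6 27.6] | at [0.562  0.1429 0.0781] [179.96   0.09 173.31] F [ 0.  -0.3 -0.3] w 22.9 t 46.9
```

Emit:
send_rows:
  plan:
    - [0,0.8,0.4,8,0,0,0]
    - [0,0,0,6,0,0,0]
    - [0,0,0,4,0,0,0]
    - [0,0,0,3,0,0,0]
    - [0,0,0,3,0,0,0]
    - [0,0,0,2,0,0,0]
    - [0,0,0,1,0,0,0]
    - [0,0,0,0,0,0,0]
    - [0,0,0,0,0,0,0]

```text
time_s: 47.75
tool_pos: [0.5605, 0.1435, 0.0503]
tool_rot: [180.0, 0.0, 173.3]
force: [-0.5, 0.2, 1.6]
grip_width: 0.0229
```

```bash
python3 -c "
from h import *
x,y=loc2w(90.3,-76);go(x,y,.0505,173.4)"
```

```text
turn [ 0.0002  0.0002 -0.0013] shift [ 0.2  0.1 -0.2] | at [0.5605 0.1435 0.0503] [179.99   0.01 173.33] F [-0.5  0.2  1.6] w 22.9 t 47.8
```

Emit:
send_rows:
  plan:
    - [42,0,0,0,0,0,0]
    - [42,0,0,0,0,0,0]
    - [42,0,0,0,0,0,0]
    - [42,0,0,0,0,0,0]
    - [42,0,0,-15,0,0,0]
    - [42,0,0,-30,0,0,0]
    - [42,0,0,-40,0,0,0]
    - [42,0,0,-40,0,0,0]
    - [60,-30,0,0,0,0,0]
    - [60,-30,0,0,0,0,0]
    - [60,0,0,0,0,0,0]
    - [60,0,0,0,0,0,0]

```text
time_s: 48.95
tool_pos: [0.62, 0.1358, 0.1755]
tool_rot: [-179.9, -0.0, 173.3]
force: [0.3, 0.2, -0.1]
grip_width: 0.0587
```

```bash
python3 - <<'E'
from h import *
P=[(place(LID,[*loc2w(0,s),Y[2]],.071),(0,0,255)) for s in(76,0,-76)]+[(place(rect(-109,-79,-109,109),Y,.081),(255,0,0)),(place(rect(-102,-86,-17,17),Y,.109),(255,0,255))]
overlay(env.read_camera('side'),'side',P,(205,120,320,220),'k1',5.5)
x,y=loc2w(-94,0);print(x,y);go(x,y,.19,173.4)
E
```

```text
0.38602296003356273 0.24030409214632947
turn [-0.0003 -0.0005 -0.0019] shift [243.9  76.6 -14.7] | at [0.6195 0.1361 0.1753] [-179.98   -0.03  173.29] F [-0.2  0.1 -0. ] w 59.5 t 49.0
```

View pics/k1.png

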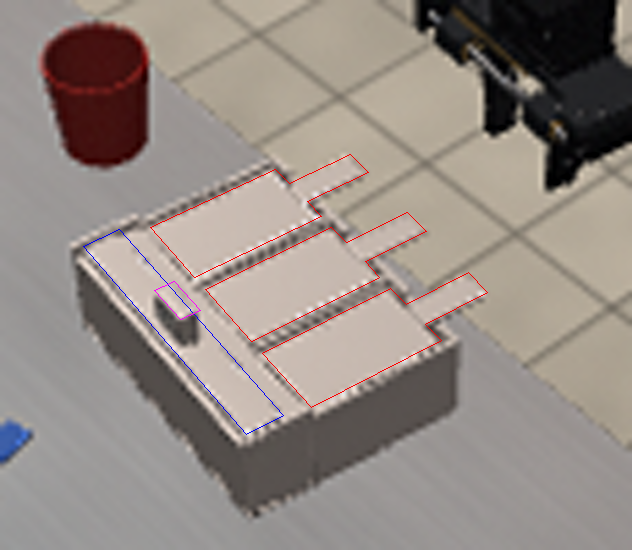

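All three lids match their seat outlines, with tabs out through the notches, and the latch is at its drawn-back position. Next I'll close the latch.

Emit:
send_rows:
  plan:
    - [60,34.8,10.9,0,0,0,0]
    - [60,34.8,10.9,0,0,0,0]
    - [60,34.8,10.9,0,0,0,0]
    - [60,34.8,10.9,0,0,0,0]
    - [60,34.8,10.9,0,0,0,0]
    - [60,34.8,10.9,0,0,0,0]
    - [60,34.9,11.1,0,0,0,0]
    - [60,0,0,20,0,0,0]
    - [60,0,0,20,0,0,0]
    - [60,0,0,0,0,0,0]
    - [60,0,0,0,0,0,0]
    - [60,0,0,0,0,0,0]
  grip_force: 20

```text
time_s: 50.2
tool_pos: [0.3873, 0.2411, 0.136]
tool_rot: [179.9, 0.0, 173.3]
force: [0.9, -0.3, -0.3]
grip_width: 0.0601
```

```bash
python3 -c "
from h import *
x,y=loc2w(-94,0);go(x,y,.0895,173.4)"
```

```text
turn [ 0.0014  0.0006 -0.0015] shift [ 1.1 -1.  46.5] | at [0.3873 0.2411 0.136 ] [179.92   0.04 173.31] F [ 0.9 -0.3 -0.3] w 60.1 t 50.2
```

Emit:
send_rows:
  plan:
    - [60,0.8,-0.7,15,0,0,0]
    - [60,0,0,15,0,0,0]
    - [60,0,0,10,0,0,0]
    - [60,0,0,6,0,0,0]
    - [60,0,0,0,0,0,0]
    - [0,0,0,0,0,0,0]
    - [0,0,0,0,0,0,0]
    - [0,0,0,0,0,0,0]
    - [0,0,0,0,0,0,0]
    - [0,0,0,0,0,0,0]
    - [0,0,0,0,0,0,0]

```text
time_s: 51.3
tool_pos: [0.3861, 0.2403, 0.0893]
tool_rot: [180.0, 0.0, 173.3]
force: [-0.6, -1.5, 2.6]
grip_width: 0.0338
```

Emit:
send_rows:
  plan:
    - [0,-4,0,0,0,0,0]
    - [0,-4,0,0,0,0,0]
    - [0,-4,0,0,0,0,0]
    - [0,-4,0,0,0,0,0]
    - [0,-4,0,0,0,0,0]
    - [0,-4,0,0,0,0,0]
    - [0,-4,0,0,0,0,0]
    - [0,-4,0,0,0,0,0]
    - [0,0,0,0,0,0,0]

```text
time_s: 52.2
tool_pos: [0.4188, 0.2367, 0.0893]
tool_rot: [180.0, 0.1, 173.3]
force: [0.6, 0.1, 2.5]
grip_width: 0.0339
```

Emit:
send_rows:
  plan:
    - [0,-2,0,0,0,0,0]
    - [0,-2,0,0,0,0,0]
    - [0,-2,0,0,0,0,0]
    - [0,0,0,0,0,0,0]

```text
time_s: 52.6
tool_pos: [0.4219, 0.2363, 0.0893]
tool_rot: [-180.0, -0.2, 173.4]
force: [-7.7, -1.0, 11.2]
grip_width: 0.0337
```

Emit:
send_rows:
  plan:
    - [0,-2,0,0,0,0,0]
    - [0,-2,0,0,0,0,0]
    - [0,0,0,0,0,0,0]

```text
time_s: 52.9
tool_pos: [0.4223, 0.2363, 0.0891]
tool_rot: [-179.9, -0.7, 173.4]
force: [-16.4, -1.9, 18.6]
grip_width: 0.0343
```

Emit:
send_rows:
  plan:
    - [0,5,0,0,0,0,0]
    - [60,0,0,0,0,0,0]
    - [60,0,0,0,0,0,0]
    - [60,0,0,0,0,0,0]
    - [60,0,0,0,0,0,0]
    - [60,0,0,-20,0,0,0]
    - [60,0,0,-40,0,0,0]
    - [60,0,0,-40,0,0,0]
    - [60,-40,0,-20,0,0,0]
    - [60,-40,0,0,0,0,0]
    - [60,-40,0,0,0,0,0]
    - [60,-40,0,0,0,0,0]

```text
time_s: 54.1
tool_pos: [0.5832, 0.2181, 0.2089]
tool_rot: [180.0, 0.0, 173.4]
force: [-0.4, 1.0, 1.0]
grip_width: 0.0597
```

Emit:
send_rows:
  plan:
    - [60,-40,0,0,0,0,0]
    - [60,-30,0,0,0,0,0]
    - [60,0,0,0,0,0,0]
    - [60,0,0,0,0,0,0]

```text
time_s: 54.5
tool_pos: [0.6512, 0.2083, 0.2081]
tool_rot: [-179.9, -0.1, 173.2]
force: [0.0, -0.3, 1.1]
grip_width: 0.0598
```

```bash
python3 - <<'E'
from h import *
P=[(place(rect(-73,-43,-109,109),Y,.081),(255,0,0)),(place(rect(-66,-50,-17,17),Y,.109),(255,0,255))]
overlay(env.read_camera('side'),'side',P,(205,120,320,220),'k2',5.5);print(env.get_obs()["tool_pos"],env.get_obs()["time_s"])
E
```

```text
[0.6506 0.2091 0.2086] 54.55
```

View pics/k2.png

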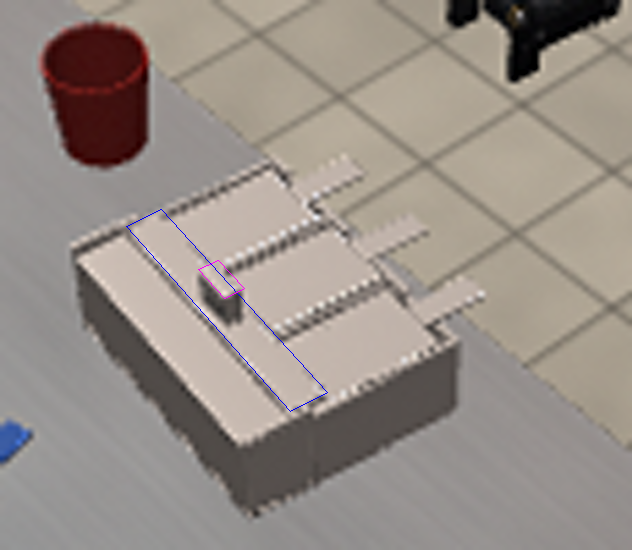

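```bash
python3 -c "
from cell import env
print(env.sign_off())"
```

```text
the job is handed in; nothing more can be done
None
```

The job is done and handed in at about 54.5 s on the robot's clock.

**What I did:** I drew the latch back to its stop. I then pressed lightly on each of the three white lids and slid it until its tab stuck out 43–46 mm past the far edge. I picked each one up by the tab there and laid them in compartments 3, 2 and 1 (from +y to -y). Last, I pushed the latch home. The blue look-alike, the cup and the tins were not touched.

**Last checks:**
- **Lids:** before closing the latch, the side picture showed all three lids on their predicted seat outlines, with tabs out through the notches. I did not fit their seated poses numerically, because that fit was too unreliable there.
- **Latch:** it stopped firmly at both ends, 36 mm apart. The final picture shows the bar and grip at the home outline, over the rear of all three lids. While releasing it I backed the arm off 5 mm with the jaws still shut. By my arithmetic the command stayed just past home, but I did not push it again to confirm.
- **Forces:** the largest reading on the tool was about 25 N. The robot was clear of everything at the end.
- **Knock:** I saw no lid knocked aside.

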